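Load the card carrier into the blister sealing press and close it

ROBOT

A 6-joint arm with a two-finger parallel gripper is mounted at the origin on a cart in front of the work surface, level with it; the furniture and walls round the work are solid. World frame = base frame: x ahead of the robot, y to its left, z up, the work surface at z = 0. Lengths are in m, angles in rad, forces in N, time in s.
With the tool pointing down it reaches from about 0.25 to 0.775 m from the base axis. Payload 4 kg.
Tool frame: the origin (TCP) lies midway between the tips of the shut fingers; the grasp point (between the pads) lies robot.grip_point_offset behind it (robot.grip_point_offset is the distance from the TCP to the grasp point, in m); z points along the fingers, x is the direction in which the jaws open and shut, and the axes are right-handed (so a half turn about z gives the same grasp; the last joint's range is limited). The gripper opens to 94 mm and grips with 3 to 60 N. Pads are 16 mm wide; open, the fingers measure 119 mm over their backs; the gripper's body (75 mm by 177 mm) begins 78 mm behind the grasp point.
Start: joints at [1.168, 0.087, 1.371, -0, 1.684, -0.103], TCP at [0.162, 0.525, 0.206] pointing down, gripper open.
Joint ranges: [-3.1, 3.1], [-0.76, 2.03], [0.27, 2.55], [-1.08, 4.22], [0.17, 2.65], [-2.57, 2.57]. Speed limits (rad/s): [2.79, 2.79, 3.14, 3.14, 3.14, 3.14].

INTERFACE

Orientations are given as [roll, pitch, yaw] about the fixed x, y, z axes, in that order (R = Rz(yaw) Ry(pitch) Rx(roll)).
In Python, from bench import robot, optics, finder gives the robot as it stands. The module is installed in compiled form; this text tells all that it offers.
- The arm moves only by the tool arm_command, never from a script. Its argument "plan" is a list of rows, each a list of 5 numbers: the opening, from 0 (shut) to 1 (fully open), then the shift along the world's x, y, z in m, then the turn about the world's z in degrees. A call has 1 to 10 rows; each row is the pose to reach, as a shift and turn from the pose commanded when the call began; what a row does not reach only later rows make up. A row lasts 1/8 s, in which the tool goes at most 62.5 mm and 10.7 degrees, less where a joint would pass 70% of its speed; a pose out of reach is approached as far as the arm can. A call with a gripper value outside its range is refused whole. The fingers move at their own pace and stop on an object; the grip force is fixed at half the most. Time passes only in rows, so rows that repeat a pose let the fingers close. It gives the time, the measured TCP pose, the force and the opening at its end, in the units of the state.
- robot.get_obs(): the state, without advancing time (a new reading comes with each control period).
- optics.snapshot(name): name is "side" or "top" or "wrist"; returns a dict with "image" (480x640x3 uint8, red, green, blue), "fx", "fy", "cx", "cy" (pixels), "position" and "rotation" of the camera in the world; the wrist camera has in their place "hand_eye" (4x4, takes a point from camera to tool coordinates, whose origin is the TCP and whose axes are the tool frame's). Camera axes: x right, y down, z forward; pixel columns grow to the right and rows downward; lengths in m; the calibration is good to about 2 mm. A picture is of the moment at which its call begins: read the wrist's pose just before it. There is no depth.
- robot.close_job(): hands the job in, once; it reports no verdict.
Trained networks look in the newest picture that a camera, given by its name, has taken for a name from the list of things; names that differ only in an ending like _2 or _b are one class to them, and where a whole thing is asked for, a point or a joint stands for the part that bears it (a point fixed in the world has none). Each returns a list of dicts, best first, with "p" (0 to 1); they miss things now and then, are a little off and sometimes report something else, mostly with a low value. They report only what shows in the picture. A call takes as long as a camera call.
- finder.masks_of(label, camera): "pixels" (480x640 bool, what is visible of it) and "extent" ([left, top, right, bottom] in pixels, round what is visible of it).
The state is a dict: "time": time; "joint_positions": joint angles; "qvel": joint speeds; "joint_torque": joint torques, N m; "tool_pos": TCP position; "ee_rot": TCP orientation; "wrist_force": force on the tool from outside, world axes, zero at the start; "wrist_torque": the same for the moment, N m; "width": finger opening in m.
Only numpy, scipy, OpenCV 4.12 (cv2) and the standard library are available. Lean on these libraries where they do the work, as an engineer would, in place of code of your own. Each camera call takes 0.05 s, during which the arm holds its last target.

TASK

Lift the loaded card carrier, the plate with the black bow handle, off its sloping stand and lay it in the open sealing press with its two holes over the two dowels, large hole on large dowel, so that it lies flat on the bed, and let go. Then press the knee of the lid's locked folding stay to break it, and lower the lid gently until it is fully closed over the carrier. Keep the cards facing up throughout, and leave the bottle, the jar and the cups standing where they are.

Things in the scene. Friction and masses are not known exactly. Their poses are not given: they have to be found in the camera images.
- press: Sealing press, fixed: white box 200 (x) x 216 (y) x 70 mm; origin under its middle on the bench, z up, -x its front (switch panel, towards the robot), +y its left. Its flat top is the bed for the carrier. Two steel dowels rise 21 mm from the bed on the line x = 0, at y = +78 (large) and -78 mm (small). The lid stands open behind the bed, the folding stay is at the right side.
- bed (a point): Middle of the bed, 70 mm above the bench, halfway between the dowels: the carrier's origin comes here. Free above.
- dowel_large (a point): Foot of the large dowel, on its axis at bed height: 12 mm thick, straight for 13 mm, then tapering to a 5 mm tip 21 mm above the bed.
- dowel_small (a point): Foot of the small dowel, on its axis at bed height: 8 mm thick, straight for 13 mm, then tapering to a 4 mm tip 21 mm above the bed.
- carrier: Card carrier, loose, 0.18 to 0.36 kg: aluminium plate 104 (x) x 180 (y) x 8 mm, two flat paper-backed cards on top and a black bow handle between them. Origin in the middle of the plate's underside, z out of the top. Right way round in the press its x and y axes lie along the press's; half a turn round, the small hole will not pass the large dowel.
- carrier_handle (a point): Middle of the carrier's handle bar, 35 mm above the plate's underside: bar 90 mm long along the carrier's x, 14 mm wide (y), 14 mm high, its lower side 20 mm above the plate's top; two round posts, 12 mm thick, 36 mm either side of the middle. Grip it across its width, along the carrier's y.
- hole_large (a point): Centre of the large hole at the plate's underside: round, 14 mm, through the plate; at y = +78 mm on the carrier.
- hole_small (a point): Centre of the small hole at the plate's underside: oblong, 10 mm in x by 14 mm in y, through the plate; at y = -78 mm on the carrier.
- filling_stand: White sheet stand 176 mm wide, fixed; its board slopes up away from the robot at 32 degrees (0.56 rad). The carrier lies on the board, tilted with it, its lower edge against a 7 mm ledge. Origin under its middle on the bench; the middle of the board's face is 48 mm above it. Its x axis points up the slope, seen from above.
- lid (a joint): Lid hinge, rad: 0 = standing open as at the start, 103 degrees from closed; grows as the lid is lowered; 1.80 = closed, level. Stiff hinge (about 0.4 N m): the lid stays where it is left. While the stay is locked the lid cannot be lowered.
- lid_hinge (a point): Middle of the lid's hinge axis, 79 mm above the bench, 85 mm behind the press's middle; the axis runs along the press's y. The lid is a white hood, 155 mm from the axis to its front face, 200 mm wide, 46 mm thick. Closed, its underside is 1 mm above the seated carrier's plate and a groove clears the carrier's handle.
- lid_handle (a point): Middle of the lid's round black bar handle, 14 mm thick, 120 mm long along the press's y, 42 mm ahead of the lid's front face on two arms 55 mm either side; 197 mm from the hinge axis along the lid, 22 mm above the lid's underside. Lid open: at the top, about 0.27 m above the bench. Closed: 112 mm in front of the press's middle, 101 mm above the bench.
- stay_knee (a point): Knee of the stay, right of the press (-y): axis of a round black pad 20 mm thick, 26 mm long along the press's y, centred here. The two 55 mm links rise to the rear at 32 degrees and lock straight. The knee breaks square to them, down and rearward (32 degrees off plumb), at 2 to 4 N, rising to 10 N at 20 mm as the lid begins to move; it stays where left and folds on as the lid is lowered.
- stay_fold (a joint): Knee joint of the stay, rad: 0 = locked (links 8 degrees past straight, at a stop), 0.14 = links in line, more = broken; about 2.9 with the lid closed. 15 mm of travel at the knee gives about 0.55.
- tablet_bottle: White tablet bottle standing in front of the stand, 38 mm across, 68 mm tall; origin at its foot. To be left alone.
- screw_jar: White screw jar standing behind, 39 mm across, 72 mm tall; origin at its foot. To be left alone.
- nested_cups: Stack of clear dose cups standing behind, 46 mm across, 58 mm tall; origin at its foot. To be left alone.

How it is judged:
On the way, in this order (a step that is already met when the one before it is completed fails the run):
1. the carrier is lifted clear of the stand (contact force between carrier and filling_stand below 0.01 N and height (world z) of carrier_handle above 0.115 m), for 0.2 s.
2. the carrier lies flat on the bed on both dowels, the right way round, released, with the stay still locked (distance between hole_large and dowel_large below 0.004 m and distance between hole_small and dowel_small below 0.005 m and angle between carrier's own z axis and vertical below 0.03 rad and contact force between the fingers and carrier below 0.05 N and value of joint stay_fold below 0.1 rad), for 0.2 s.
3. the stay is broken at its knee (value of joint stay_fold above 0.3 rad), for 0.1 s.
At the end, for the whole second after the job is handed in: The lid is closed to within 0.04 rad (joint above 1.76) and at rest; under it the carrier lies flat (within 0.03 rad) and at rest on the bed, the foot of the large dowel within 4 mm of the centre of the large hole's underside and the small one within 5 mm (value of joint lid above 1.76 rad and velocity of joint lid below 0.05 rad/s and distance between hole_large and dowel_large below 0.004 m and distance between hole_small and dowel_small below 0.005 m and angle between carrier's own z axis and vertical below 0.03 rad and linear speed of carrier below 0.02 m/s); the robot touches nothing.
It fails at once if the lid is slammed (faster than 2.5 rad/s) (velocity of joint lid above 2.5 rad/s).
It fails at once if the carrier is tipped more than 50 degrees from level (angle between carrier's own z axis and vertical above 0.87 rad).
It fails at once if the bottle, the jar or the cups are moved by more than 15 mm or knocked over (distance of any of tablet_bottle, screw_jar, nested_cups from where it was at the start of the episode above 0.015 m or angle between any of tablet_bottle, screw_jar, nested_cups's own z axis and vertical above 0.3 rad).
It also fails if it takes over 64 s, if anything falls off the work surface, if the arm or the gripper's body presses on something with over 40 N, if the wrist force passes 120 N, or if a joint passes its speed limit or range.

## Working session

There is one attempt and no reset: what is moved stays moved. The work goes in short steps, Python scripts to look and compute and a tool call to move; the robot and the scene stay as the last step left them, time stands still between calls to the robot, and variables do not carry over. Pictures are saved under pics/ and viewed, and the job is handed in when it is done.

Besides the shell and the picture viewer there is one more tool, called after "Emit:" by a JSON object that holds its "method" and its "body". arm_command: Moves the arm, as the interface text tells. Its arguments: {"type":"object","properties":{"plan":{"type":"array","items":{"type":"array","items":{"type":"number"}}}},"required":["plan"]}

```bash
mkdir -p pics; ls; python3 - <<'E'
from bench import robot, optics, finder
import cv2
print(robot.get_obs()); print(robot.grip_point_offset)
for n in ["side","top","wrist"]:
    s=optics.snapshot(n); cv2.imwrite(f"pics/{n}0.png",s["image"][:,:,::-1]); print(n,{k:v for k,v in s.items() if k!="image"})
E
```

```text
pics
{'time': 0.0, 'joint_positions': array([ 1.16792751e+00,  8.79655337e-02,  1.37224514e+00, -1.61404340e-05,
        1.68359374e+00, -1.03056892e-01]), 'qvel': array([-0.00125589, -0.00082238,  0.00206199, -0.0010448 ,  0.00228507,
       -0.00034116]), 'joint_torque': array([-1.62293825e-03, -3.40171301e+01, -3.02431262e+01,  7.15634529e-02,
        3.29104147e-02, -1.83064817e-04]), 'tool_pos': array([0.16220878, 0.52496355, 0.20430305]), 'ee_rot': array([-3.14138108e+00,  2.20167604e-03,  1.27098284e+00]), 'wrist_force': array([-0.43017477,  1.03764124, -0.4784714 ]), 'wrist_torque': array([ 0.018158  , -0.00104719, -0.01234032]), 'width': 0.09356312525169763}
0.0188
side {'fx': 610.6388102594849, 'fy': 610.6388102594849, 'cx': 317.80063580961814, 'cy': 232.2637425675955, 'position': array([ 0.54150765, -1.03398096,  0.79296447]), 'rotation': array([-2.11654222e+00,  3.31744478e-06, -3.01288725e-02])}
top {'fx': 521.0126199844314, 'fy': 521.0126199844314, 'cx': 311.9103037201053, 'cy': 242.68041322874217, 'position': array([ 0.45228529, -0.00226482,  1.38824734]), 'rotation': array([-3.04105901, -0.02640166, -1.55828123])}
wrist {'fx': 425.60818649766514, 'fy': 425.60818649766514, 'cx': 316.5171143209163, 'cy': 243.0523307055508, 'hand_eye': array([[ 9.99999945e-01, -2.20605180e-04,  2.46587314e-04,
        -2.33899084e-04],
       [ 1.52038528e-04,  9.68318349e-01,  2.49718945e-01,
        -7.40495995e-02],
       [-2.93864313e-04, -2.49718894e-01,  9.68318330e-01,
        -1.79797995e-01],
       [ 0.00000000e+00,  0.00000000e+00,  0.00000000e+00,
         1.00000000e+00]])}
```

View pics/side0.png

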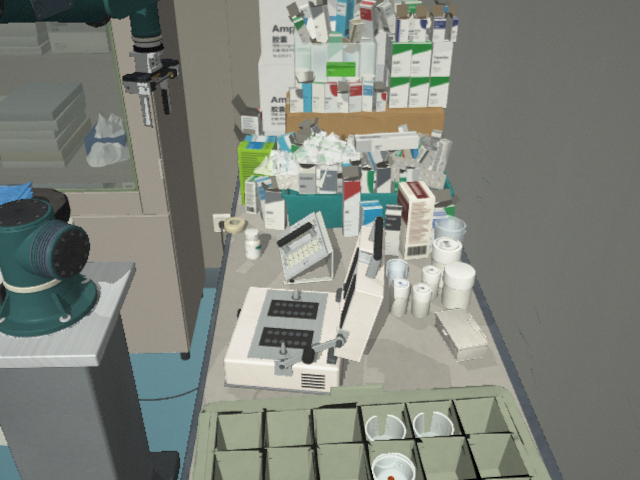

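View pics/top0.png

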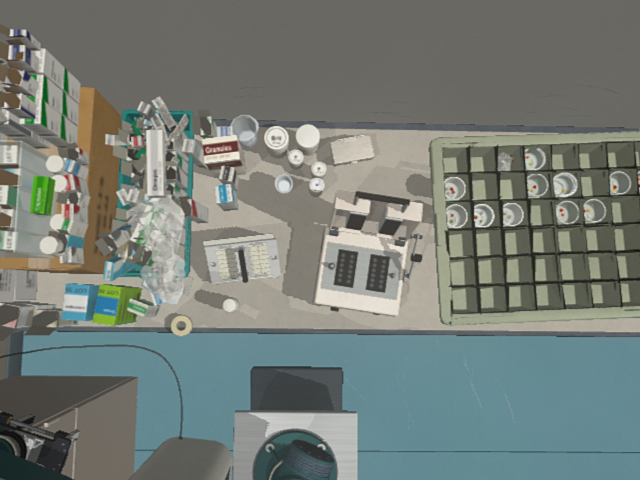

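View pics/wrist0.png

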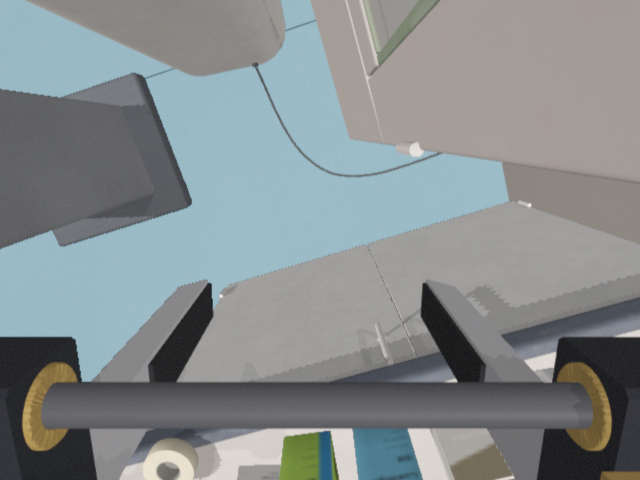

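The top view shows the stand with the carrier at about (243,258), the press at about (362,272) with its lid open towards the rear, and the stay knee at about (412,258). I'll zoom in and get masks.

```bash
cat > h.py <<'E'
import numpy as np, cv2
from scipy.spatial.transform import Rotation as R
from bench import robot, optics, finder
def cam(s, obs=None):
    K=np.array([[s["fx"],0,s["cx"]],[0,s["fy"],s["cy"]],[0,0,1]])
    if "hand_eye" in s:
        T=np.eye(4); T[:3,:3]=R.from_euler("xyz",obs["ee_rot"]).as_matrix(); T[:3,3]=obs["tool_pos"]
        T=T@s["hand_eye"]
    else:
        T=np.eye(4); T[:3,:3]=R.from_euler("xyz",s["rotation"]).as_matrix(); T[:3,3]=s["position"]
    return K,T
def proj(c,P):
    K,T=c; P=np.atleast_2d(P); q=(P-T[:3,3])@T[:3,:3]; q=q@K.T; return q[:,:2]/q[:,2:]
def backz(c,uv,z):
    K,T=c; uv=np.atleast_2d(uv); d=np.c_[uv,np.ones(len(uv))]@np.linalg.inv(K).T@T[:3,:3].T
    return T[:3,3]+d*((z-T[2,3])/d[:,2])[:,None]
E
python3 - <<'E'
from h import *
for n,box in [("top",(190,170,440,330)),("side",(220,200,480,400))]:
    s=optics.snapshot(n); im=s["image"][:,:,::-1]
    x0,y0,x1,y1=box
    cv2.imwrite(f"pics/{n}1.png",cv2.resize(im[y0:y1,x0:x1],None,fx=3,fy=3,interpolation=cv2.INTER_CUBIC))
    c=cam(s)
    for l in ["press","carrier","carrier_handle","filling_stand","lid","lid_handle","stay_knee","tablet_bottle","screw_jar","nested_cups"]:
        m=finder.masks_of(l,n)
        print(n,l,[(round(a["p"],2),[int(v) for v in a["extent"]],np.round(np.argwhere(a["pixels"]).mean(0)[::-1],1)) for a in m[:3]])
E
```

```text
top press [(0.61, [311, 189, 421, 311], array([365.8, 252.8]))]
top carrier [(0.59, [202, 238, 280, 283], array([242.4, 260. ]))]
top carrier_handle [(0.77, [203, 236, 280, 282], array([242.5, 259.9]))]
top filling_stand [(0.96, [200, 233, 271, 287], array([234.9, 239.5])), (0.28, [310, 189, 421, 317], array([365.5, 252.6]))]
top lid [(0.92, [323, 193, 423, 243], array([375.5, 214.2]))]
top lid_handle [(0.76, [327, 189, 418, 241], array([374.4, 214. ]))]
top stay_knee [(0.56, [410, 242, 422, 270], array([414.6, 257.7]))]
top tablet_bottle [(0.49, [224, 297, 237, 311], array([230.8, 304.8]))]
top screw_jar [(0.75, [308, 176, 325, 196], array([315.6, 186.5]))]
top nested_cups [(0.6, [277, 175, 288, 195], array([282.8, 183.3]))]
side press [(0.94, [225, 219, 386, 393], array([308. , 326.8]))]
side carrier []
side carrier_handle [(0.86, [276, 212, 328, 279], array([301.4, 245.4]))]
side filling_stand [(0.67, [280, 213, 333, 283], array([317.5, 256.9]))]
side lid [(0.61, [331, 212, 384, 361], array([361.4, 291.9]))]
side lid_handle [(0.69, [335, 216, 387, 365], array([361.3, 291.8]))]
side stay_knee [(0.6, [281, 343, 332, 368], array([306.4, 354.4]))]
side tablet_bottle [(0.69, [242, 227, 261, 258], array([251.9, 244. ])), (0.15, [223, 216, 384, 395], array([308.1, 326.7]))]
side screw_jar [(0.68, [389, 278, 410, 315], array([397.9, 296.6]))]
side nested_cups [(0.72, [384, 256, 408, 285], array([395.5, 268.9]))]
```

View pics/top1.png

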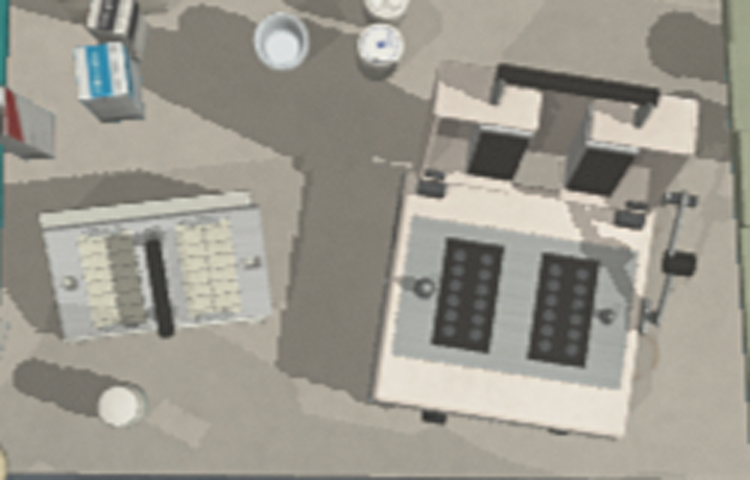

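View pics/side1.png

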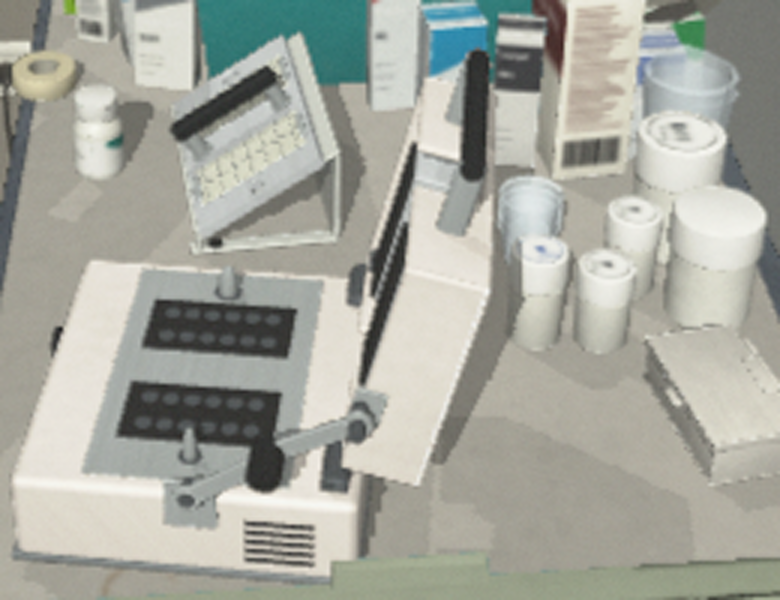

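```bash
cat > fit.py <<'E'
from h import *
from scipy.optimize import least_squares
T=lambda a:(np.array(a)/3+[190,170]); S=lambda a:(np.array(a)/3+[220,200])
ct=cam(optics.snapshot("top")); cs=cam(optics.snapshot("side"))
press=[(ct,(0,.078,.091),T((423,285))),(ct,(0,-.078,.091),T((607,314))),(cs,(0,.078,.091),S((229,267))),(cs,(0,-.078,.091),S((189,428))),
 (ct,(-.1,.108,.07),T((377,400))),(ct,(-.1,-.108,.07),T((625,434))),(cs,(-.1,.108,.07),S((88,263))),(cs,(-.1,-.108,.07),S((17,482))),
 (ct,(.151,.06,.266),T((500,72))),(ct,(.151,-.06,.266),T((658,97))),(cs,(.151,.06,.266),S((478,57))),(cs,(.151,-.06,.266),S((473,172)))]
def world(p,P,tilt=0):
    return R.from_euler("z",p[2]).apply(P)+[p[0],p[1],0]
def f(p,L): return np.concatenate([proj(c,world(p,P))[0]-uv for c,P,uv in L])
r=least_squares(f,[.4,-.13,-.15],args=(press,),loss="soft_l1"); p=r.x
print("press",p.round(4)); print(f(p,press).reshape(-1,2).round(1).tolist())
# carrier: pose x,y,z of origin, yaw, tilt fixed .56 (rear up: Ry(-.56))
def wc(q,P): return (R.from_euler("z",q[3])*R.from_euler("y",-.5585)).apply(P)+q[:3]
h=.042
car=[(ct,(.045,0,h),T((153,238))),(ct,(-.045,0,h),T((166,334))),(cs,(-.045,0,h),S((178,131))),(cs,(.045,0,h),S((273,77))),
 (ct,(0,.078,.008),T((69,283))),(ct,(0,-.078,.008),T((253,262))),(ct,(-.052,.09,.008),T((65,338))),(ct,(-.052,-.09,.008),T((271,312)))]
g=lambda q:np.concatenate([proj(c,wc(q,P))[0]-uv for c,P,uv in car])
r=least_squares(g,[.4,.17,.055,.1],loss="soft_l1"); q=r.x
print("carrier",q.round(4),"handle",wc(q,(0,0,.035)).round(4)); print(g(q).reshape(-1,2).round(1).tolist())
E
python3 fit.py
```

```text
press [ 0.5177 -0.1638 -0.1374]
[[1.3, -0.0], [1.7, -0.3], [-0.2, -0.2], [0.6, 0.6], [-1.5, -0.4], [0.6, 1.2], [-0.6, -2.5], [-2.8, -0.4], [-1.0, -0.4], [0.3, -0.4], [0.2, -0.2], [0.3, -0.3]]
carrier [0.5452 0.1396 0.0399 0.119 ] handle [0.5267 0.1374 0.0696]
[[-0.4, 1.0], [0.1, 0.3], [-2.0, 1.6], [-0.3, -1.2], [0.2, -1.3], [-0.5, -0.6], [0.2, -1.7], [0.2, -0.3]]
```

Emit:
{"method": "arm_command", "body": {"plan": [[1,0.0,-0.05,0.03,0],[1,0.0,-0.1,0.06,0],[1,0.02,-0.15,0.09,4],[1,0.05,-0.2,0.1,8],[1,0.1,-0.24,0.1,12],[1,0.15,-0.27,0.1,16],[1,0.2,-0.3,0.1,20],[1,0.25,-0.33,0.1,24],[1,0.3,-0.36,0.1,24],[1,0.345,-0.388,0.1,24]]}}

```text
time: 2.6
tool_pos: [0.509, 0.1361, 0.3055]
ee_rot: [3.141, -0.0, 1.689]
wrist_force: [-0.2, 0.9, 0.3]
width: 0.0938
```

```bash
python3 - <<'E'
from h import *
o=robot.get_obs(); s=optics.snapshot("wrist"); cv2.imwrite("pics/w1.png",s["image"][:,:,::-1]); print(o["tool_pos"],o["ee_rot"],o["time"])
E
```

```text
[0.5090229  0.13606548 0.30547887] [ 3.14131967e+00 -2.82814702e-04  1.68910961e+00] 2.6
```

View pics/w1.png

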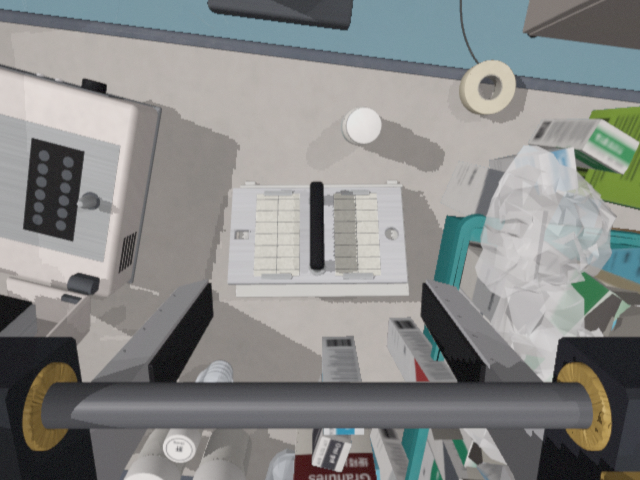

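The wrist view shows the carrier: bar from (317,183) to (317,270), oblong hole at (242,234) and round hole at (391,233). The yaw is aligned, and I'll refine from this view.

```bash
cat > fitc.py <<'E'
from h import *
from scipy.optimize import least_squares
def wc(q,P,tilt=.5585): return (R.from_euler("z",q[3])*R.from_euler("y",-tilt)).apply(P)+q[:3]
o=robot.get_obs(); s=optics.snapshot("wrist"); c=cam(s,o)
h=.042
L=[((0,.078,.008),(391.5,233.5)),((0,-.078,.008),(242,234.5)),((-.052,.09,.008),(402,183.5)),((-.052,-.09,.008),(232,186)),((.052,.09,.008),(409,281)),((.052,-.09,.008),(229,283)),((-.045,0,h),(317,182)),((.045,0,h),(317.5,270.5))]
g=lambda q:np.concatenate([proj(c,wc(q,P))[0]-uv for P,uv in L])
r=least_squares(g,[.5452,.1396,.04,.119],loss="soft_l1"); q=r.x
print(q.round(4),"handle",wc(q,(0,0,.035)).round(4)); print(g(q).reshape(-1,2).round(1).tolist())
E
python3 fitc.py
```

```text
[0.5434 0.1365 0.0484 0.1265] handle [0.525  0.1342 0.0781]
[[1.7, -1.1], [0.1, -0.3], [-0.6, 2.6], [0.9, 2.3], [-0.4, 0.7], [-1.2, 0.8], [-0.2, -2.9], [0.3, -3.0]]
```

Emit:
{"method": "arm_command", "body": {"plan": [[0.6,0.008,-0.001,-0.05,0.5],[0.5,0.016,-0.002,-0.1,0.5],[0.5,0.016,-0.002,-0.14,0.5],[0.5,0.016,-0.002,-0.18,0.5],[0.5,0.016,-0.002,-0.21,0.5],[0.5,0.016,-0.002,-0.23,0.5],[0.5,0.016,-0.002,-0.245,0.5],[0.5,0.016,-0.002,-0.245,0.5]]}}

```text
time: 3.7
tool_pos: [0.5224, 0.1357, 0.0596]
ee_rot: [-3.139, -0.0, 1.699]
wrist_force: [0.2, 0.5, -0.3]
width: 0.0471
```

```bash
python3 - <<'E'
from h import *
o=robot.get_obs(); print(o["tool_pos"],o["ee_rot"],o["wrist_force"])
for n in ["wrist","side"]:
    s=optics.snapshot(n); im=s["image"][:,:,::-1]
    if n=="side": im=cv2.resize(im[150:350,200:460],None,fx=3,fy=3)
    cv2.imwrite(f"pics/{n}2.png",im)
E
```

```text
[0.52239351 0.13571825 0.05961067] [-3.13942419e+00 -1.75539160e-04  1.69903941e+00] [ 0.19930352  0.45187019 -0.28811776]
```

View pics/wrist2.png

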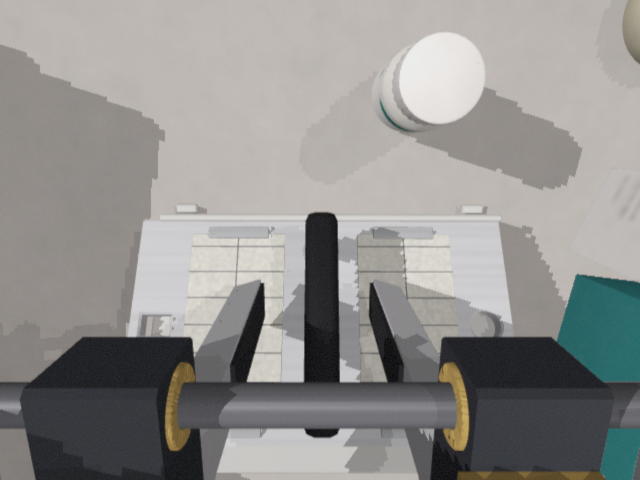

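View pics/side2.png

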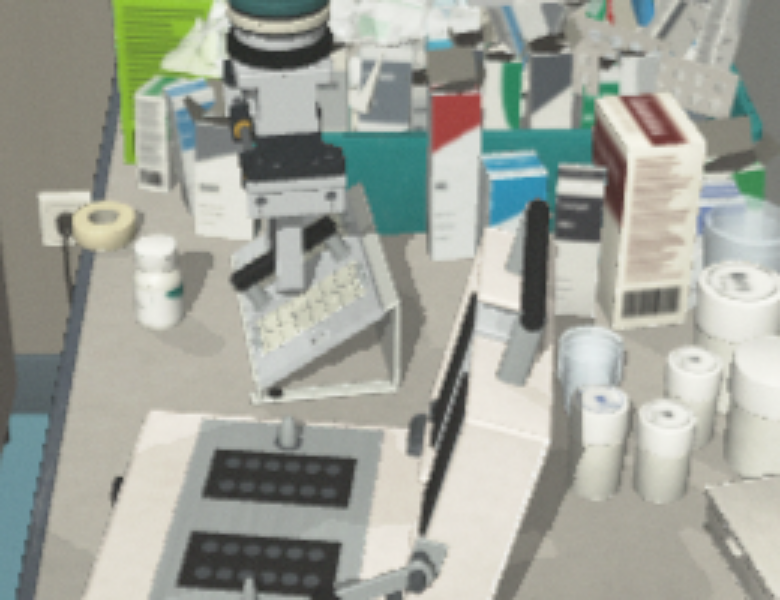

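The bar (318,213 to 435) sits centred between the fingers. I'll close and lift.

Emit:
{"method": "arm_command", "body": {"plan": [[0,0,0,0,0],[0,0,0,0,0],[0,0,0,0,0],[0,0,0,0,0],[0,0,0,0,0],[0,0,0,0.02,0],[0,0,0,0.05,0],[0,0,0,0.1,0],[0,0,0,0.14,0],[0,0,0,0.14,0]]}}

```text
time: 5.05
tool_pos: [0.5254, 0.1355, 0.2038]
ee_rot: [3.134, 0.0, 1.698]
wrist_force: [0.5, -0.6, -2.9]
width: 0.0137
```

```bash
python3 - <<'E'
from h import *
o=robot.get_obs(); print(o["tool_pos"],o["ee_rot"],o["wrist_force"],o["wrist_torque"])
for n in ["wrist","side"]:
    s=optics.snapshot(n); im=s["image"][:,:,::-1]
    if n=="side": im=cv2.resize(im[150:350,200:460],None,fx=3,fy=3)
    cv2.imwrite(f"pics/{n}3.png",im)
E
```

```text
[0.52541019 0.13554539 0.20377635] [3.13418391e+00 2.27738969e-04 1.69847929e+00] [ 0.50174379 -0.6065248  -2.94583975] [ 0.03370453 -0.02318606  0.03490118]
```

View pics/wrist3.png

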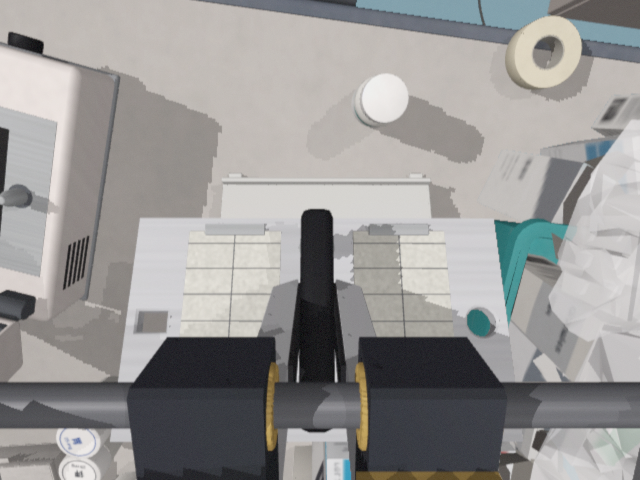

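View pics/side3.png

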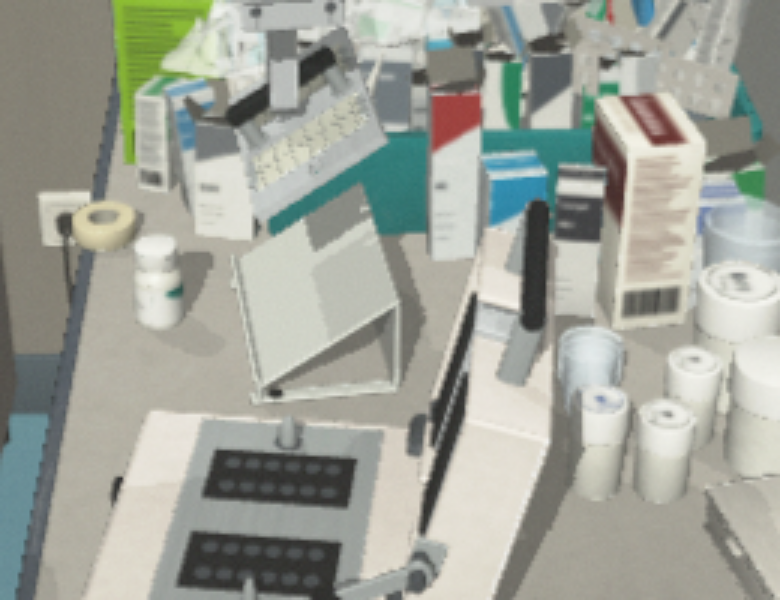

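Emit:
{"method": "arm_command", "body": {"plan": [[0,0,0,0.04,0],[0,0,0,0.09,0],[0,0,-0.03,0.14,-2],[0,0.01,-0.07,0.18,-5],[0,0.02,-0.12,0.21,-8],[0,0.03,-0.17,0.215,-11],[0,0.035,-0.22,0.215,-15],[0,0.035,-0.265,0.215,-15],[0,0.035,-0.265,0.215,-15],[0,0.035,-0.265,0.215,-15]]}}

```text
time: 6.4
tool_pos: [0.5585, -0.1292, 0.4128]
ee_rot: [-3.137, -0.002, 1.437]
wrist_force: [-0.4, 0.4, -2.7]
width: 0.0141
```

```bash
python3 - <<'E'
from h import *
o=robot.get_obs(); print(o["tool_pos"],o["ee_rot"],o["wrist_force"],o["wrist_torque"])
s=optics.snapshot("wrist"); im=s["image"][:,:,::-1]
cv2.imwrite(f"pics/w4.png",im)
c=cam(s,o); print(proj(c,[[.5177+.0107,-.1638+.0773,.091],[.5177-.0107,-.1638-.0773,.091]]))
E
```

```text
[ 0.5584951  -0.12924787  0.41283747] [-3.13688312e+00 -1.53986155e-03  1.43683325e+00] [-0.43722832  0.44574663 -2.67499353] [ 0.04944617  0.01006992 -0.02178254]
[[348.8358483  168.75844202]
 [214.81792245 168.31084252]]
```

View pics/w4.png

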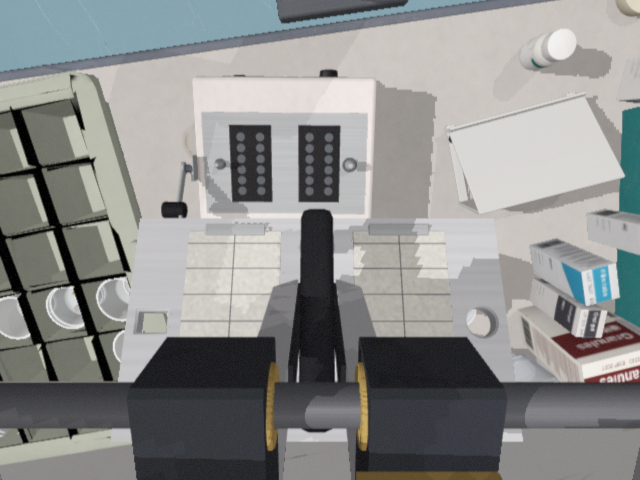

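```bash
python3 - <<'E'
import cv2
im=cv2.imread("pics/w4.png")
cv2.imwrite("pics/w4z.png",cv2.resize(im[60:240,155:395],None,fx=3.3,fy=3.3,interpolation=cv2.INTER_CUBIC))
E
```

```text
(no output)
```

View pics/w4z.png

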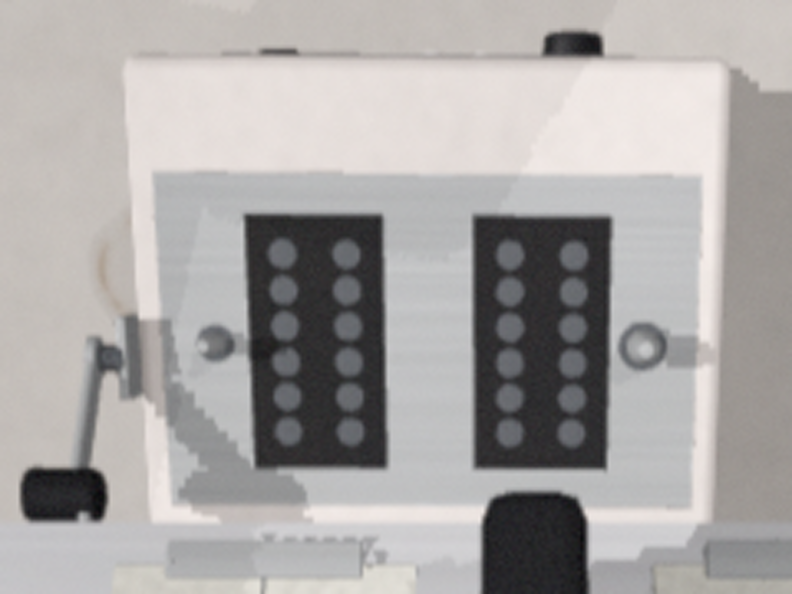

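```bash
cat > fitp.py <<'E'
from h import *
from scipy.optimize import least_squares
Wz=lambda a:np.array(a)/3.3+[155,60]
s=optics.snapshot("wrist"); 
o=dict(tool_pos=np.array([0.5584951,-0.12924787,0.41283747]),ee_rot=np.array([-3.13688312,-1.53986155e-03,1.43683325])); c=cam(s,o)
L=[((0,.078,.091),Wz((645,347))),((0,-.078,.091),Wz((209,341))),((0,.078,.07),Wz((642,345))),((0,-.078,.07),Wz((216,343))),
((-.1,-.108,.07),Wz((126,57))),((-.1,.108,.07),Wz((728,62)))]
def world(p,P): return R.from_euler("z",p[2]).apply(P)+[p[0],p[1],p[3] if len(p)>3 else 0]
f=lambda p:np.concatenate([proj(c,world(p,P))[0]-uv for P,uv in L])
for p0 in ([.5177,-.1638,-.137],[.5177,-.1638,-.137,0]):
    r=least_squares(f,p0); p=r.x; print(p.round(4)); print(f(p).reshape(-1,2).round(1).tolist())
# carrier holes seen in hand
ch=backz(c,[[481.5,322],[152,322.5]],.41)
print(robot.get_obs()["tool_pos"],robot.get_obs()["ee_rot"])
E
python3 fitp.py; sed -i 's/^o=dict.*c=cam/o=robot.get_obs(); c=cam/' fitp.py; python3 fitp.py
```

```text
[ 0.5149 -0.1607 -0.1422]
[[0.7, 1.1], [-1.4, 1.8], [0.2, 0.5], [0.4, 0.1], [-2.4, -1.6], [2.5, -1.4]]
[ 0.5146 -0.1614 -0.1424 -0.0101]
[[-0.6, 0.4], [-0.0, 1.2], [-1.0, -0.1], [1.6, -0.6], [-0.6, -0.5], [0.7, -0.4]]
[ 0.55847054 -0.12835002  0.41446897] [-3.13969114e+00 -8.06578153e-04  1.43849142e+00]
[ 0.5161 -0.1605 -0.1403]
[[0.4, 1.0], [-1.1, 1.8], [-0.0, 0.4], [0.7, -0.1], [-2.1, -1.4], [2.2, -1.3]]
[ 0.516  -0.161  -0.1405 -0.0083]
[[-0.6, 0.5], [-0.0, 1.2], [-1.0, -0.2], [1.6, -0.6], [-0.6, -0.5], [0.7, -0.4]]
[ 0.55848448 -0.12822814  0.41499951] [-3.14068492e+00 -4.75641281e-04  1.43876007e+00]
```

```bash
python3 - <<'E'
from h import *
o=robot.get_obs(); s=optics.snapshot("wrist"); im=s["image"][:,:,::-1]
print(o["tool_pos"],o["ee_rot"],robot.get_obs()["tool_pos"])
cv2.imwrite("pics/w5.png",im)
cv2.imwrite("pics/w5z.png",cv2.resize(im[60:240,155:395],None,fx=3.3,fy=3.3,interpolation=cv2.INTER_CUBIC))
cv2.imwrite("pics/w5y.png",cv2.resize(im[200:350,110:530],None,fx=1.9,fy=1.9,interpolation=cv2.INTER_CUBIC))
E
```

```text
[ 0.55848448 -0.12822814  0.41499951] [-3.14068492e+00 -4.75641281e-04  1.43876007e+00] [ 0.5584804  -0.12825174  0.41539461]
```

View pics/w5z.png

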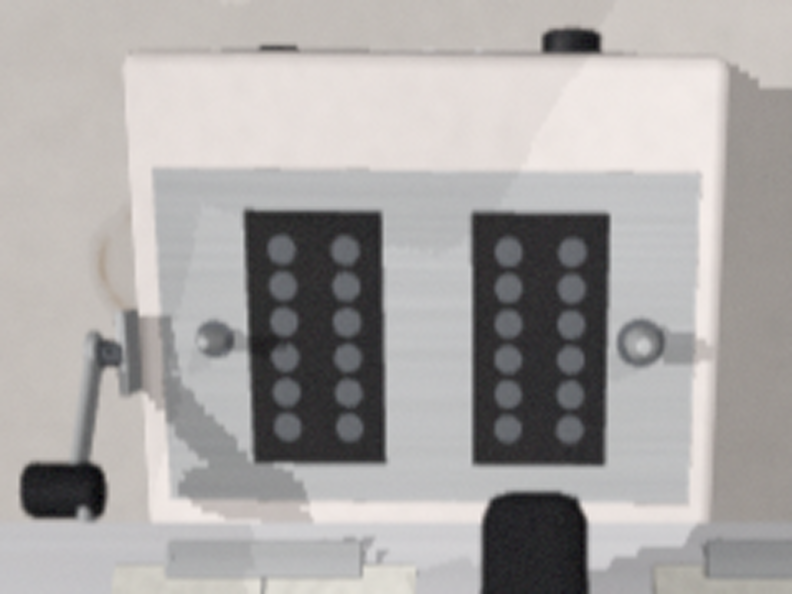

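View pics/w5y.png

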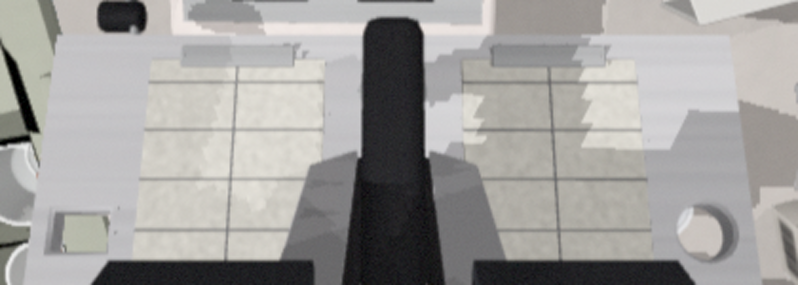

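```bash
cat > fit5.py <<'E'
from h import *
from scipy.optimize import least_squares
s=optics.snapshot("wrist"); o=dict(tool_pos=np.array([0.55848,-0.12824,0.4152]),ee_rot=np.array([-3.1407,-4.7e-4,1.43876])); c=cam(s,o)
Wz=lambda a:np.array(a)/3.3+[155,60]; Y=lambda a:np.array(a)/1.9+[110,200]
L=[((0,.078,.091),Wz((643,344))),((0,-.078,.091),Wz((208,337))),((0,.078,.07),Wz((640,343))),((0,-.078,.07),Wz((216,340)))]
world=lambda p,P:R.from_euler("z",p[2]).apply(P)+[p[0],p[1],0]
f=lambda p:np.concatenate([proj(c,world(p,P))[0]-uv for P,uv in L])
r=least_squares(f,[.5177,-.1638,-.137]); p=r.x; print("press",p.round(4)); print(f(p).reshape(-1,2).round(1).tolist())
C=[((-.052,-.09,.008),Y((57,36))),((-.052,.09,.008),Y((731,36))),((0,.078,.008),Y((708,231))),((0,-.078,.008),Y((85,232))),((-.045,0,.042),Y((392,18)))]
wc=lambda q,P:(R.from_euler("z",q[3])*R.from_euler("y",-q[4])).apply(P)+q[:3]
g=lambda q:np.concatenate([np.concatenate([proj(c,wc(q,P))[0]-uv for P,uv in C]),[(q[4]-.5585)/.02]])
r=least_squares(g,[.57,-.13,.40,-.13,.56]); q=r.x; print("carrier",q.round(4),"h",(wc(q,(0,0,.035))-o["tool_pos"]).round(4)); print(g(q)[:-1].reshape(-1,2).round(1).tolist())
Tt=R.from_euler("xyz",o["ee_rot"]).inv()
print("in tool: hole L,S,handle",Tt.apply(np.array([wc(q,(0,.078,0)),wc(q,(0,-.078,0)),wc(q,(0,0,.035))])-o["tool_pos"]).round(4))
E
python3 fit5.py
```

```text
press [ 0.5141 -0.1606 -0.1437]
[[0.7, 0.5], [-1.2, 1.0], [0.2, -0.5], [0.3, -1.0]]
carrier [ 0.5755 -0.1297  0.4015 -0.1296  0.5274] h [-0.0005  0.0008  0.0166]
[[0.6, 0.5], [-0.4, -0.5], [-0.8, 0.4], [-0.9, 0.8], [1.3, -1.1]]
in tool: hole L,S,handle [[ 0.0787  0.0169  0.0137]
 [-0.0773  0.0173  0.0136]
 [ 0.0007 -0.0006 -0.0166]]
```

Emit:
{"method": "arm_command", "body": {"plan": [[0,-0.03,-0.015,-0.02,-0.7],[0,-0.06,-0.031,-0.06,-0.7],[0,-0.0605,-0.031,-0.11,-0.7],[0,-0.0605,-0.031,-0.16,-0.7],[0,-0.0605,-0.031,-0.21,-0.7],[0,-0.0605,-0.031,-0.25,-0.7],[0,-0.0605,-0.031,-0.275,-0.7],[0,-0.0605,-0.031,-0.29,-0.7],[0,-0.0605,-0.031,-0.29,-0.7],[0,-0.0605,-0.031,-0.29,-0.7]]}}

```text
time: 7.9
tool_pos: [0.4989, -0.1608, 0.1272]
ee_rot: [3.139, 0.001, 1.425]
wrist_force: [-0.0, -0.5, -2.7]
width: 0.0139
```

```bash
cat > look.py <<'E'
import sys
from h import *
n=sys.argv[1]
o=robot.get_obs(); s=optics.snapshot("wrist"); im=s["image"][:,:,::-1]
print(o["time"],o["tool_pos"],o["ee_rot"],o["wrist_force"],o["width"])
cv2.imwrite(f"pics/w{n}.png",im)
t=optics.snapshot("side")["image"][:,:,::-1]
cv2.imwrite(f"pics/s{n}.png",cv2.resize(t[200:400,210:470],None,fx=3,fy=3,interpolation=cv2.INTER_CUBIC))
E
python3 look.py 6
```

```text
7.9 [ 0.49893151 -0.16076652  0.12718806] [3.13867470e+00 7.53506477e-04 1.42489898e+00] [-0.04683275 -0.45831955 -2.69161851] 0.013908720931478326
```

View pics/w6.png

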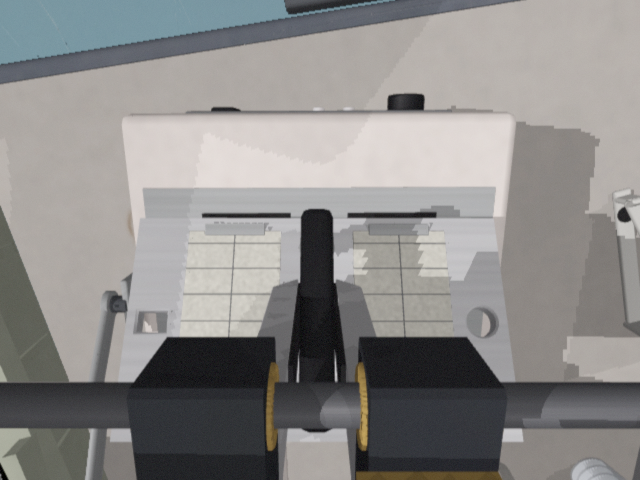

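View pics/s6.png

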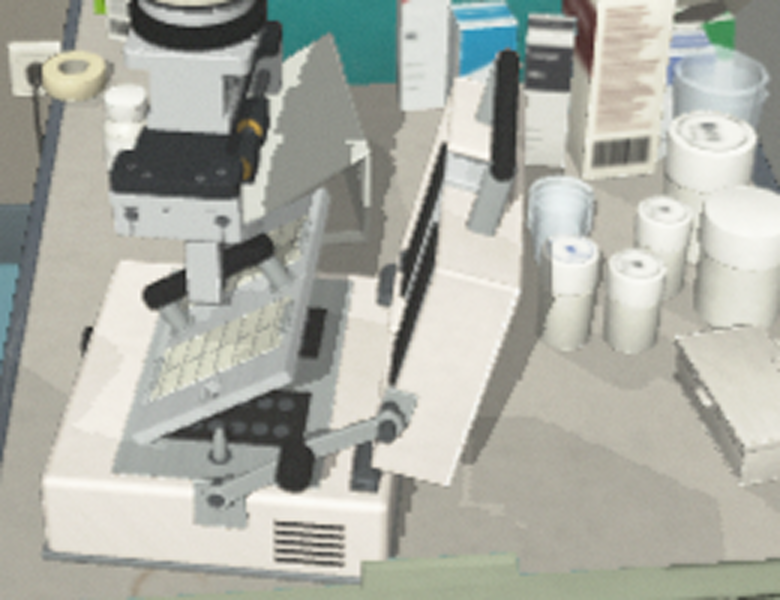

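```bash
cat > zoom.py <<'E'
import sys,cv2,numpy as np
n=sys.argv[1]; im=cv2.imread(f"pics/w{n}.png")
a=cv2.resize(im[290:350,115:195],None,fx=5,fy=5,interpolation=cv2.INTER_CUBIC);b=cv2.resize(im[290:350,440:520],None,fx=5,fy=5,interpolation=cv2.INTER_CUBIC)
cv2.imwrite(f"pics/z{n}.png",np.hstack([a,b]))
E
python3 zoom.py 6
```

```text
(no output)
```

View pics/z6.png

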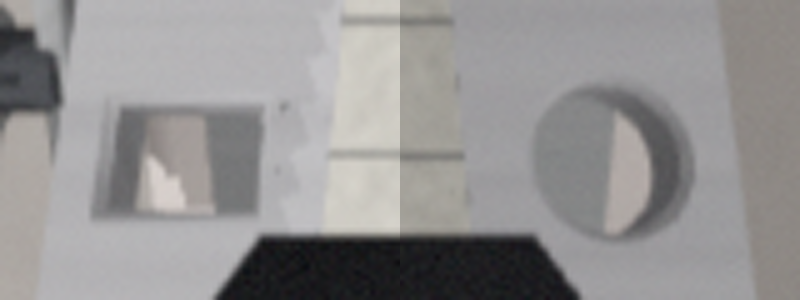

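Emit:
{"method": "arm_command", "body": {"plan": [[0,0,0,-0.006,0],[0,0,0,-0.012,0],[0,0,0,-0.014,0],[0,0,0,-0.014,0],[0,0,0,-0.014,0]]}}

```text
time: 8.62
tool_pos: [0.498, -0.1606, 0.1116]
ee_rot: [3.141, -0.0, 1.425]
wrist_force: [-0.6, 0.0, -2.8]
width: 0.0137
```

```bash
python3 look.py 7; python3 zoom.py 7
```

```text
8.625 [ 0.49801049 -0.16057053  0.11160481] [ 3.14142586e+00 -3.91925146e-05  1.42456466e+00] [-0.62869641  0.015688   -2.80330247] 0.013688638303462668
```

View pics/z7.png

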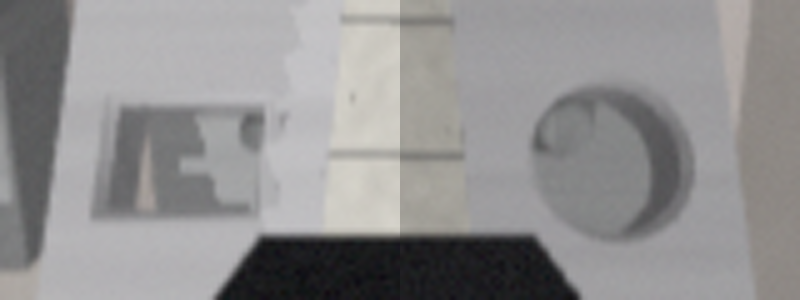

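View pics/s7.png

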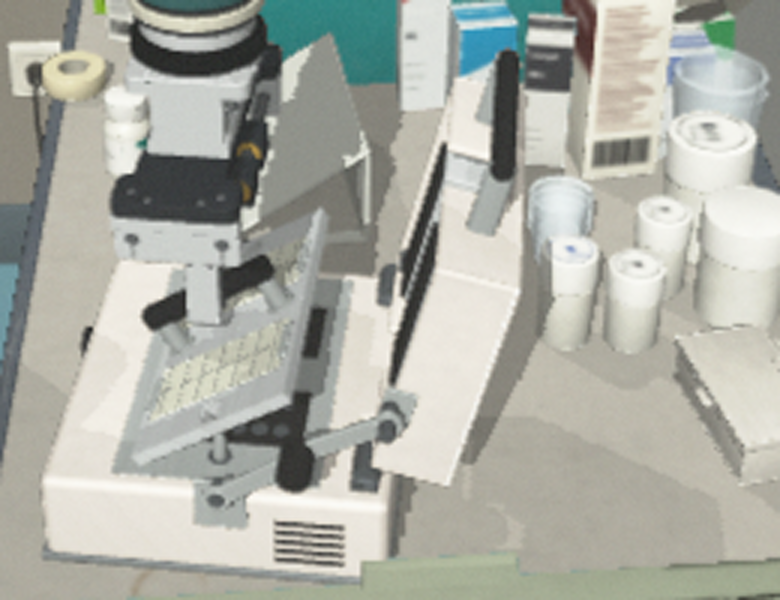

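```bash
python3 - <<'E'
from h import *
o=dict(tool_pos=np.array([0.49801,-0.16057,0.1116]),ee_rot=np.array([3.14142,0,1.42456]))
s=optics.snapshot("wrist"); c=cam(s,o)
P=backz(c,[[474,316],[166.5,315.5]],.091); print(P.round(4), np.linalg.norm(P[0]-P[1]))
Tt=R.from_euler("xyz",o["ee_rot"]).inv()
print(Tt.apply(P-o["tool_pos"]).round(4))
# refit carrier hole tops
P=backz(c,[[482.5,322],[152.5,322]],o["tool_pos"][2]-.0137+.008*.86); print(Tt.apply(P-o["tool_pos"]).round(4))
E
```

```text
[[ 0.5255 -0.0835  0.091 ]
 [ 0.5024 -0.2382  0.091 ]] 0.1564218076855508
[[ 0.0802  0.016   0.0206]
 [-0.0762  0.0157  0.0206]]
[[ 0.079   0.0129  0.0068]
 [-0.0779  0.0128  0.0068]]
```

Emit:
{"method": "arm_command", "body": {"plan": [[0,0.0002,0.0014,0,0],[0,0.001,0.0014,-0.002,0],[0,0.002,0.0012,-0.0035,0],[0,0.0033,0.001,-0.005,0],[0,0.005,0.0007,-0.0072,0],[0,0.0066,0.0005,-0.0094,0],[0,0.0066,0.0005,-0.0094,0]]}}

```text
time: 9.65
tool_pos: [0.5066, -0.1603, 0.1061]
ee_rot: [3.136, 0.001, 1.425]
wrist_force: [-0.8, 1.9, 12.5]
width: 0.0139
```

```bash
python3 look.py 8; python3 zoom.py 8
```

```text
9.65 [ 0.50656539 -0.16029524  0.10606208] [3.13561982e+00 5.90029106e-04 1.42500334e+00] [-0.77168902  1.93958064 12.49101229] 0.013949877944511038
```

View pics/w8.png

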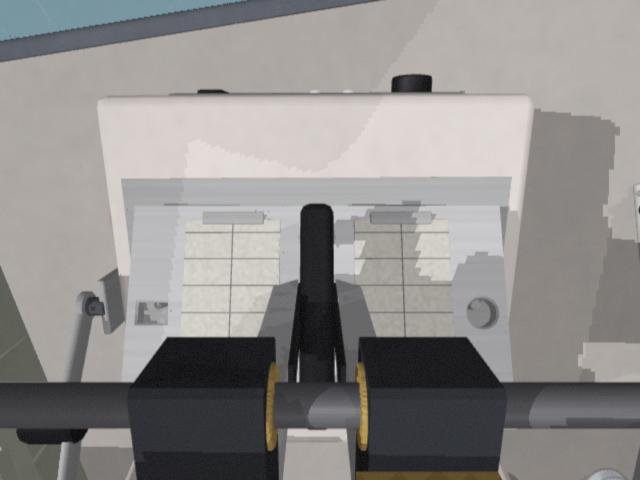

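View pics/z8.png

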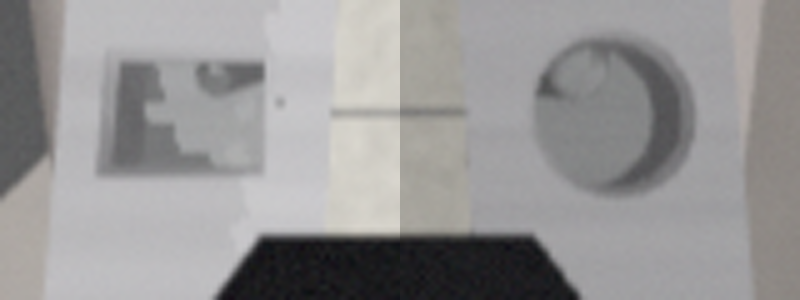

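View pics/s8.png

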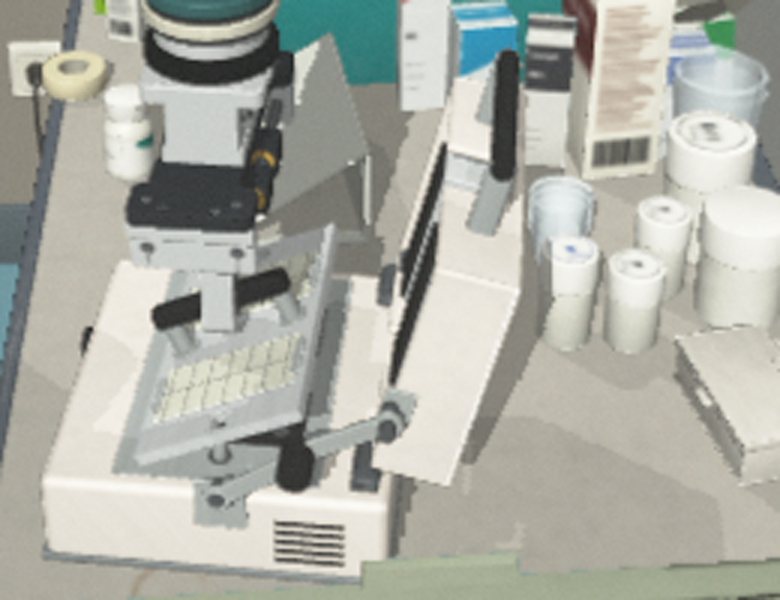

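```bash
cat > rel.py <<'E'
from h import *
from scipy.optimize import least_squares
def run(o,tipL,tipS,C,tz=.091):
    s=optics.snapshot("wrist"); c=cam(s,o); Tt=R.from_euler("xyz",o["ee_rot"]).inv()
    P=backz(c,[tipL,tipS],tz); print("tips tool",Tt.apply(P-o["tool_pos"]).round(4).tolist(),"world mid",P.mean(0).round(4))
    wc=lambda q,P:(R.from_euler("z",q[3])*R.from_euler("y",-q[4])).apply(P)+q[:3]
    g=lambda q:np.concatenate([proj(c,wc(q,P))[0]-uv for P,uv in C]+[(wc(q,(0,0,.035))-o["tool_pos"]-[0,0,.0166])[2:]/.001])
    r=least_squares(g,[o["tool_pos"][0]+.01,o["tool_pos"][1],o["tool_pos"][2]-.014,o["ee_rot"][2]-1.568,.4]); q=r.x
    print("tilt",q[4].round(3),"yaw",q[3].round(4),"res",g(q).round(1).tolist())
    for n,P in [("holeL u",(0,.078,0)),("holeS u",(0,-.078,0)),("mid m",(0,0,.004)),("handle",(0,0,.035)),("front edge",(-.052,0,0))]:
        w=wc(q,P); print(n,"tool",Tt.apply(w-o["tool_pos"]).round(4),"world",w.round(4))
E
python3 - <<'E'
from rel import *
o=dict(tool_pos=np.array([0.50657,-0.1603,0.10606]),ee_rot=np.array([3.1356,0.0006,1.425]))
run(o,(476,304),(157.6,305),[((-.052,-.09,.008),(135,206)),((-.052,.09,.008),(501,206)),((0,.078,.008),(483,313)),((0,-.078,.008),(151.4,313))])
print(robot.get_obs()["tool_pos"],robot.get_obs()["ee_rot"])
E
```

```text
tips tool [[0.0784, 0.0071, 0.0151], [-0.078, 0.0077, 0.0152]] world mid [ 0.514  -0.1612  0.091 ]
tilt 0.424 yaw -0.1465 res [-0.2, -0.2, -0.6, 0.1, -0.3, 0.1, 1.0, -0.1, 1.5]
holeL u tool [0.0786 0.0114 0.0138] world [ 0.5294 -0.0842  0.0922]
holeS u tool [-0.0774  0.0113  0.0139] world [ 0.5066 -0.2386  0.0922]
mid m tool [0.0006 0.0097 0.0102] world [ 0.5163 -0.1612  0.0959]
handle tool [ 0.0006 -0.0028 -0.0181] world [ 0.5037 -0.1593  0.1241]
front edge tool [ 0.0006 -0.0362  0.035 ] world [ 0.4711 -0.1545  0.0709]
[ 0.50654441 -0.16028317  0.10607605] [3.13545373e+00 5.85357120e-04 1.42497015e+00]
```

Emit:
{"method": "arm_command", "body": {"plan": [[0,-0.0025,0.0003,0,0],[0,-0.0025,0.0003,-0.001,0],[0,-0.001,0.0001,-0.0025,0],[0,0.001,-0.0002,-0.0045,0],[0,0.001,-0.0002,-0.0045,0]]}}

```text
time: 10.42
tool_pos: [0.5087, -0.161, 0.1031]
ee_rot: [3.132, 0.002, 1.425]
wrist_force: [0.1, 2.6, 13.6]
width: 0.0135
```

```bash
python3 look.py 9; python3 zoom.py 9
```

```text
10.425 [ 0.50865699 -0.16097405  0.10308455] [3.13225987e+00 1.58174844e-03 1.42509721e+00] [ 0.14713773  2.63984121 13.5547632 ] 0.013488027964863817
```

View pics/w9.png

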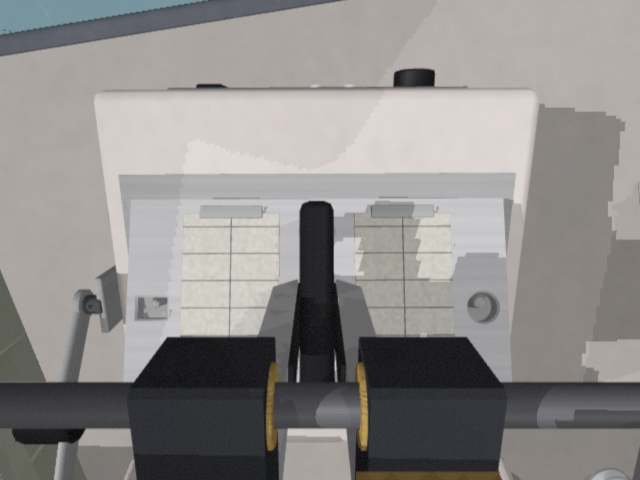

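View pics/z9.png

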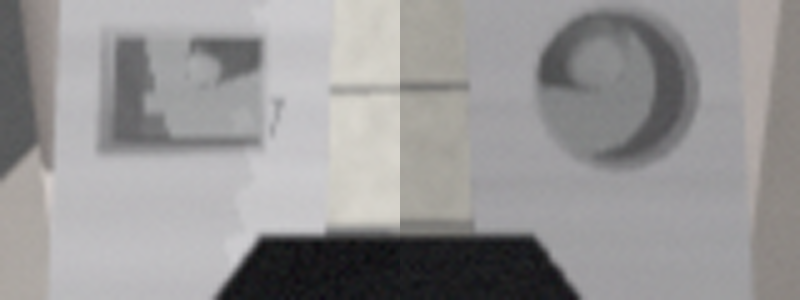

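```bash
python3 - <<'E'
from rel import *
o=dict(tool_pos=np.array([0.50866,-0.16097,0.10308]),ee_rot=np.array([3.13226,0.00158,1.4251]))
run(o,(479.4,302),(156,303.6),[((-.052,-.09,.008),(130,197.5)),((-.052,.09,.008),(503,197.5)),((0,.078,.008),(484,308)),((0,-.078,.008),(151.6,308.4))])
E
```

```text
tips tool [[0.0787, 0.0048, 0.012], [-0.0776, 0.0057, 0.0123]] world mid [ 0.5141 -0.1612  0.091 ]
tilt 0.349 yaw -0.144 res [0.4, 1.2, 0.8, 0.6, -1.3, -1.0, 0.2, -1.0, 1.9]
holeL u tool [0.0784 0.0079 0.0143] world [ 0.528  -0.0846  0.0887]
holeS u tool [-0.0776  0.0082  0.0146] world [ 0.5056 -0.239   0.0887]
mid m tool [0.0004 0.0067 0.0107] world [ 0.5154 -0.1616  0.0925]
handle tool [ 0.0003 -0.0037 -0.0186] world [ 0.5049 -0.1601  0.1216]
front edge tool [ 0.0003 -0.041   0.0318] world [ 0.4684 -0.1548  0.0709]
```

Emit:
{"method": "arm_command", "body": {"plan": [[0,-0.001,0.0002,-0.0015,0],[0,0.0,0.0,-0.0035,0],[0,0.0012,-0.0002,-0.0055,0],[0,0.0025,-0.0003,-0.0075,0],[0,0.0035,-0.0005,-0.0092,0],[0,0.0035,-0.0005,-0.0092,0]]}}

```text
time: 11.32
tool_pos: [0.5142, -0.1621, 0.0933]
ee_rot: [3.128, 0.002, 1.425]
wrist_force: [5.6, 0.1, 8.4]
width: 0.014
```

```bash
python3 look.py 10; python3 zoom.py 10
```

```text
11.325 [ 0.51415223 -0.16205631  0.0932729 ] [3.12785551e+00 2.01940236e-03 1.42509560e+00] [5.63321757 0.06513596 8.42343677] 0.013973031061353112
```

View pics/w10.png

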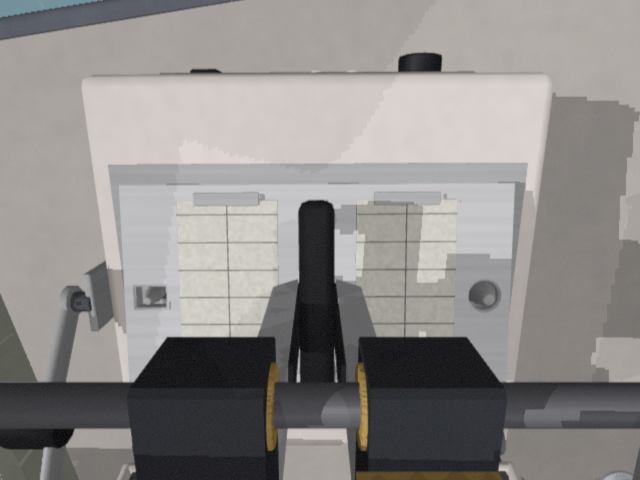

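View pics/z10.png

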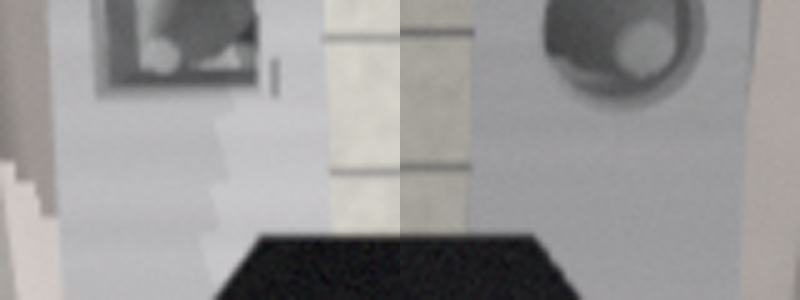

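View pics/s10.png

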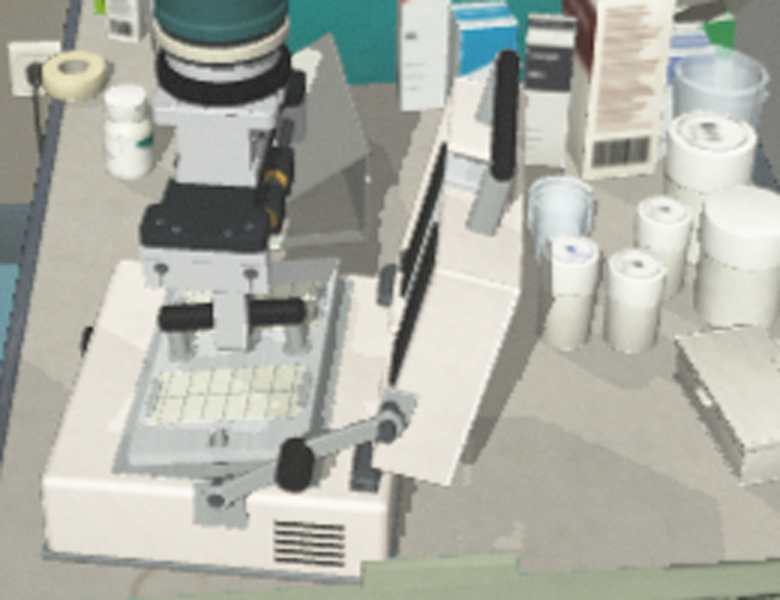

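Emit:
{"method": "arm_command", "body": {"plan": [[0,0.0015,-0.0002,0,0],[0,0.003,-0.0004,-0.0015,0],[0,0.004,-0.0006,-0.003,0],[0,0.0045,-0.0007,-0.0045,0],[0,0.005,-0.0007,-0.006,0],[0,0.005,-0.0007,-0.006,0]]}}

```text
time: 12.18
tool_pos: [0.5184, -0.1626, 0.0862]
ee_rot: [3.13, 0.002, 1.425]
wrist_force: [4.8, -0.6, 6.2]
width: 0.0139
```

```bash
sed -i 's/290:350/270:330/g' zoom.py; python3 look.py 11; python3 zoom.py 11
```

```text
12.175 [ 0.51841528 -0.16263706  0.08620822] [3.13006181e+00 1.79317349e-03 1.42503468e+00] [ 4.81832853 -0.64837917  6.24406443] 0.013897364735316739
```

View pics/z11.png

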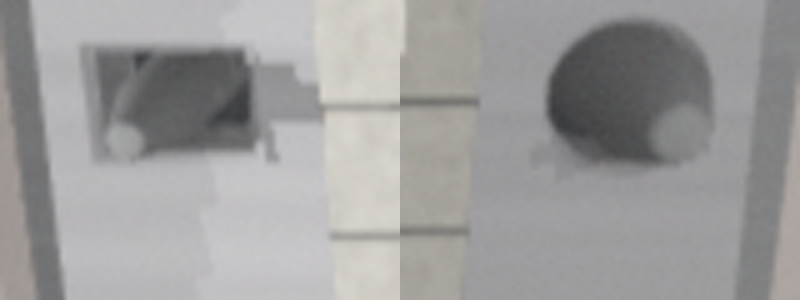

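View pics/s11.png

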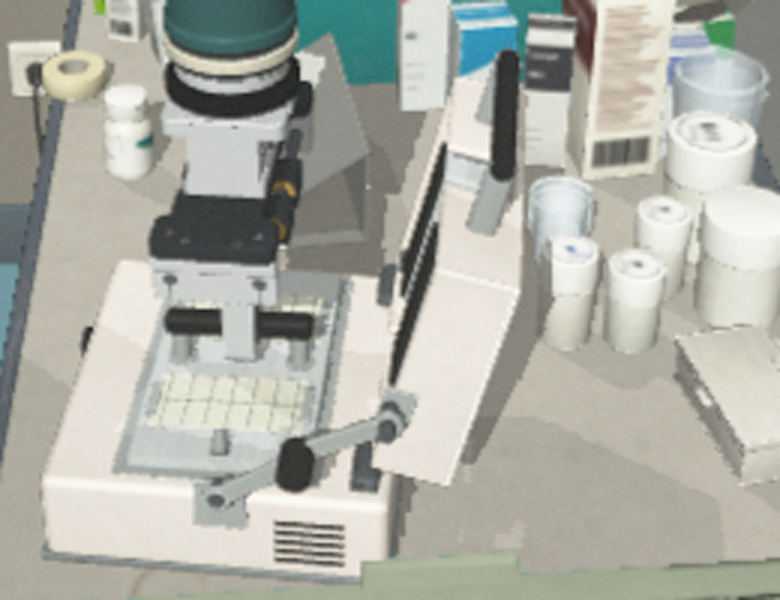

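Emit:
{"method": "arm_command", "body": {"plan": [[0,0.001,0,0.002,0],[0.3,0.001,0,0.002,0],[0.4,0.001,0,0.002,0],[0.4,0.001,0,0.002,0],[0.4,0.001,0,0.002,0],[0.4,0.001,0,0.002,0]]}}

```text
time: 13.02
tool_pos: [0.5149, -0.1614, 0.0842]
ee_rot: [-3.141, -0.0, 1.425]
wrist_force: [-0.6, 0.7, -0.1]
width: 0.0377
```

```bash
python3 look.py 12; python3 zoom.py 12
```

```text
13.025 [ 0.51491073 -0.16136709  0.08424694] [-3.14122108e+00 -1.93983059e-04  1.42457881e+00] [-0.5661584   0.68710379 -0.14413092] 0.03770416817596572
```

View pics/w12.png

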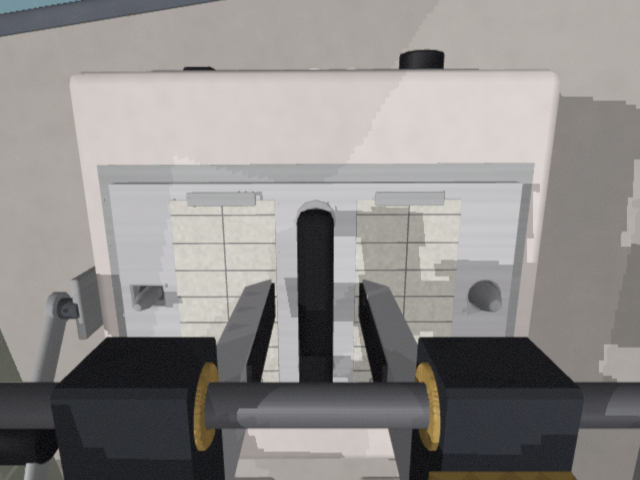

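View pics/s12.png

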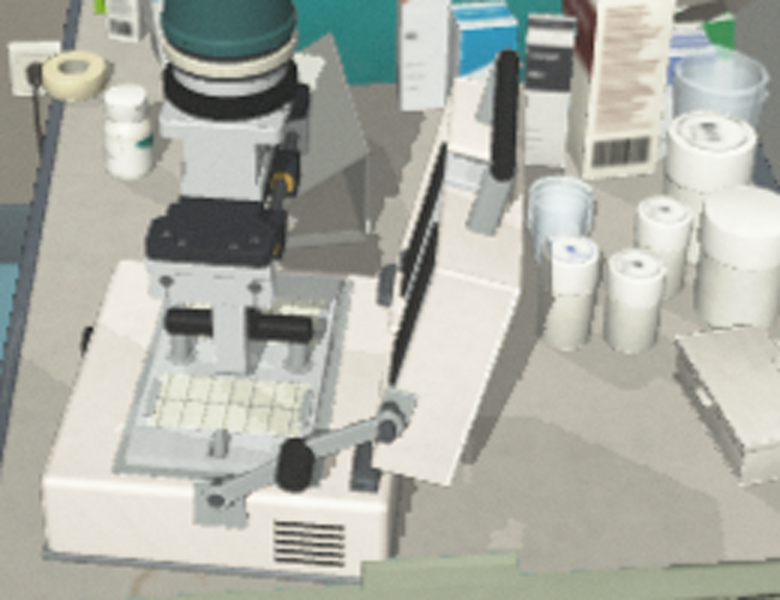

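The carrier has dropped flat, with the dowels through both holes. I'll retreat straight up and check the seating.

Emit:
{"method": "arm_command", "body": {"plan": [[0.4,0,0,0.01,0],[0.4,0,0,0.04,0],[0.4,0,0,0.09,0],[0.3,0,0,0.14,0],[0,0,0,0.19,0],[0,0,0,0.22,0],[0,0,0,0.22,0],[0,0,0,0.22,0]]}}

```text
time: 14.12
tool_pos: [0.5147, -0.1612, 0.303]
ee_rot: [-3.14, -0.001, 1.425]
wrist_force: [0.0, 0.8, -0.5]
width: 0.0003
```

```bash
python3 look.py 13; python3 - <<'E'
import cv2
im=cv2.imread("pics/w13.png"); cv2.imwrite("pics/w13z.png",cv2.resize(im[130:330,150:480],None,fx=2.4,fy=2.4,interpolation=cv2.INTER_CUBIC))
E
```

```text
14.125 [ 0.5146626  -0.16123991  0.30300157] [-3.13963535e+00 -6.12841700e-04  1.42461565e+00] [ 0.03282768  0.82734302 -0.4527041 ] 0.0002506459775024379
```

View pics/w13z.png

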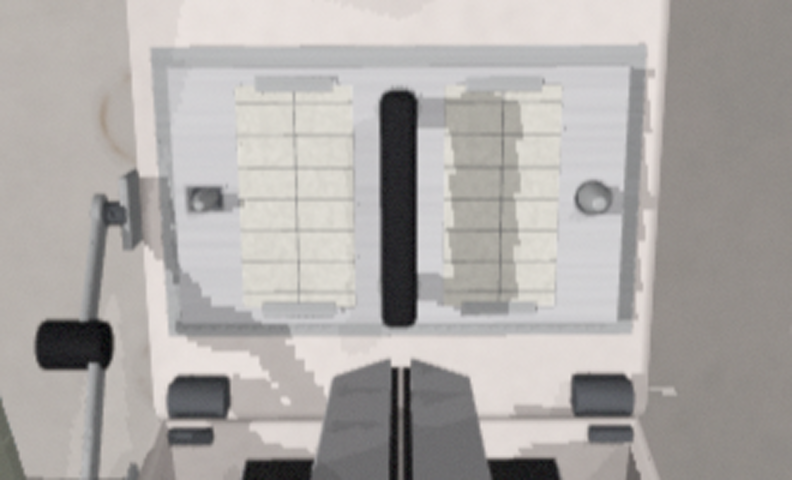

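View pics/s13.png

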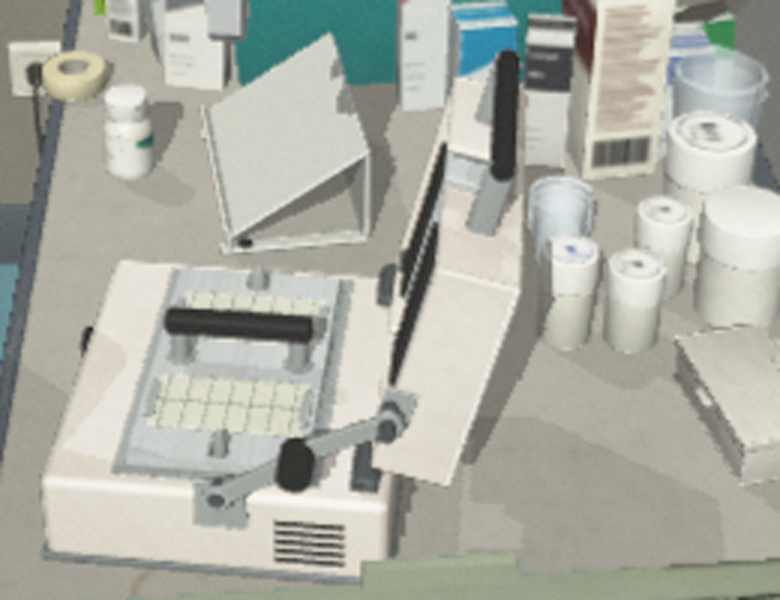

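View pics/w13.png

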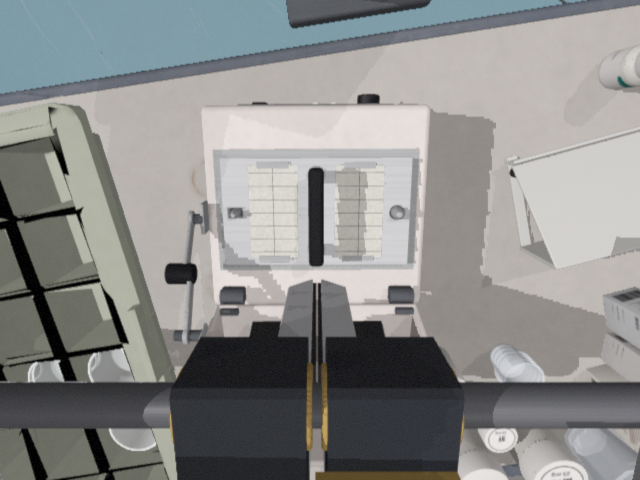

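```bash
python3 - <<'E'
from h import *
from scipy.optimize import least_squares
ct=cam(optics.snapshot("top")); cs=cam(optics.snapshot("side"))
o=robot.get_obs(); s=optics.snapshot("wrist"); cw=cam(s,o); print(o["tool_pos"],o["ee_rot"])
obs=[(ct,(416.3,257.7)),(cs,(308,354.7)),(cw,(181,273.5))]
for sel in ([0,1,2],[1,2],[0,2],[0,1]):
    g=lambda P:np.concatenate([proj(obs[i][0],P)[0]-obs[i][1] for i in sel])
    r=least_squares(g,[.55,-.3,.1]); P=r.x
    print(sel,P.round(4),g(P).round(1), "press frame",R.from_euler("z",.142).apply(P-[.514,-.1612,0]).round(4))
E
```

```text
[ 0.51448967 -0.16116414  0.30240717] [-3.13816522e+00 -1.02255288e-03  1.42460423e+00]
[0, 1, 2] [ 0.5467 -0.2917  0.1096] [-0.6  0.6 -0.8  0.4  0.   0.7] press frame [ 0.0509 -0.1245  0.1096]
[1, 2] [ 0.5465 -0.2915  0.1096] [-0.9  0.3  0.2  0.5] press frame [ 0.0506 -0.1244  0.1096]
[0, 2] [ 0.5491 -0.2957  0.0987] [0. 0. 0. 0.] press frame [ 0.0538 -0.1281  0.0987]
[0, 1] [ 0.548  -0.2928  0.1113] [ 0.   0.1  0.  -0. ] press frame [ 0.0523 -0.1254  0.1113]
```

Emit:
{"method": "arm_command", "body": {"plan": [[0,0.01,-0.05,0,0],[0,0.02,-0.1,-0.01,0],[0,0.027,-0.13,-0.04,0],[0,0.027,-0.1305,-0.08,0],[0,0.027,-0.1305,-0.12,0],[0,0.027,-0.1305,-0.15,0],[0,0.027,-0.1305,-0.157,0],[0,0.027,-0.1305,-0.157,0],[0,0.027,-0.1305,-0.157,0]]}}

```text
time: 15.5
tool_pos: [0.5429, -0.2925, 0.1495]
ee_rot: [3.138, 0.001, 1.425]
wrist_force: [-0.1, 0.4, 0.4]
width: 0.0006
```

```bash
python3 look.py 14
```

```text
15.5 [ 0.54293686 -0.2924557   0.1494781 ] [3.13847307e+00 1.40119445e-03 1.42467298e+00] [-0.05317596  0.37822499  0.41960241] 0.0006406649455120468
```

View pics/s14.png

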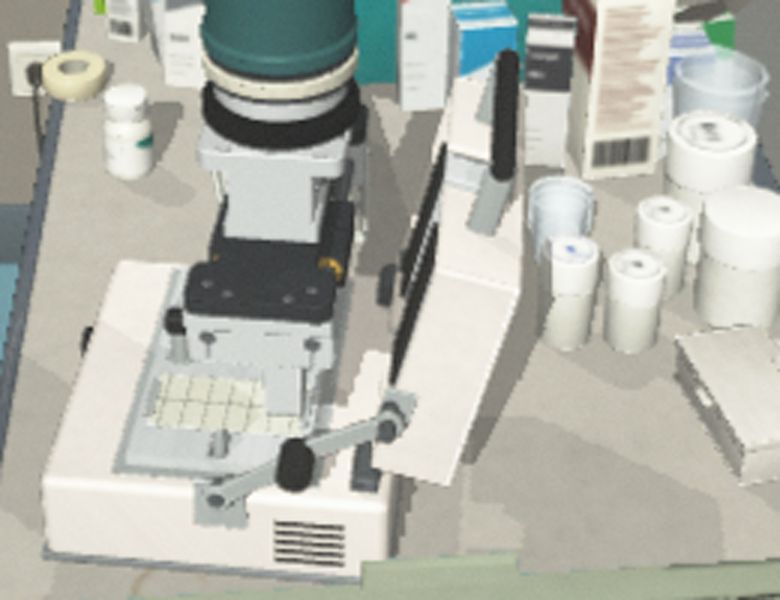

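View pics/w14.png

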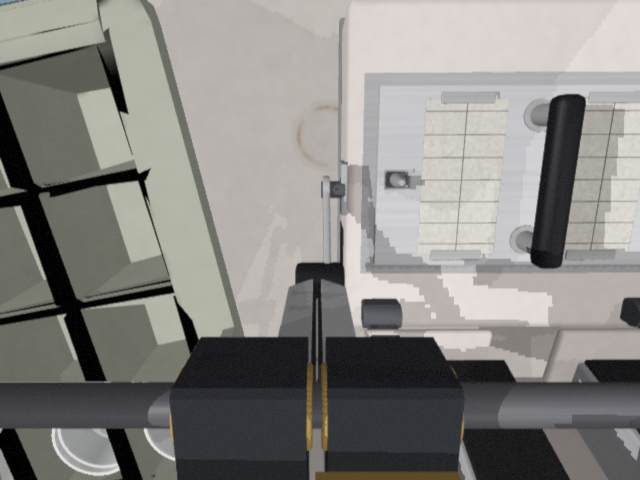

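Emit:
{"method": "arm_command", "body": {"plan": [[0,0,0,-0.012,0],[0,0,0,-0.024,0],[0,0.001,0,-0.0265,0],[0,0.0025,-0.0003,-0.0295,0],[0,0.004,-0.0006,-0.0325,0],[0,0.0058,-0.0008,-0.0355,0],[0,0.0075,-0.001,-0.0385,0],[0,0.009,-0.0013,-0.0405,0],[0,0.009,-0.0013,-0.0405,0]]}}

```text
time: 16.73
tool_pos: [0.5515, -0.2932, 0.1085]
ee_rot: [3.14, 0.0, 1.425]
wrist_force: [-0.6, 1.3, 7.5]
width: 0.0006
```

```bash
python3 look.py 15
```

```text
16.725 [ 0.55151269 -0.29321775  0.10851849] [3.14014747e+00 3.38054309e-04 1.42483391e+00] [-0.64542728  1.32173264  7.45507164] 0.0006096724987579968
```

View pics/s15.png

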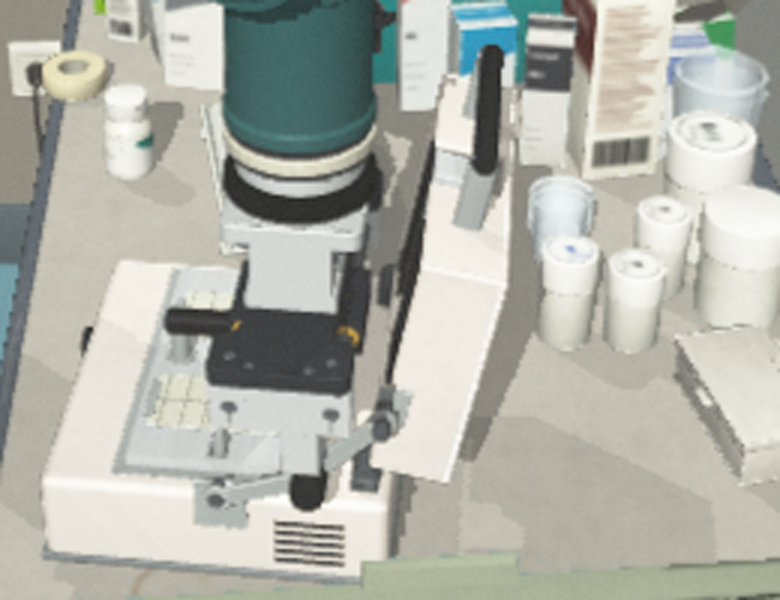

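View pics/w15.png

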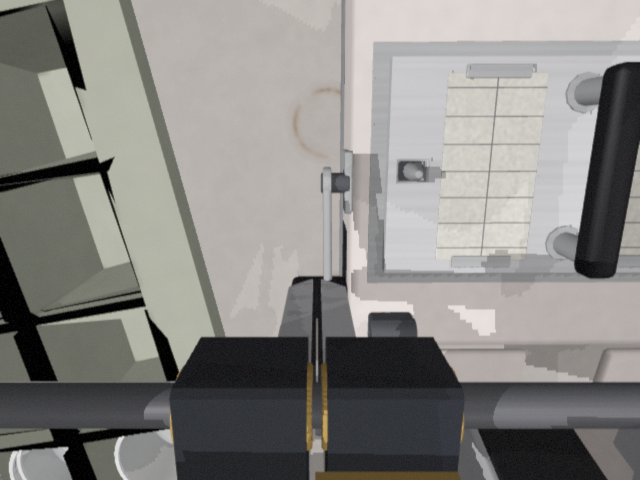

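Emit:
{"method": "arm_command", "body": {"plan": [[0,-0.005,0.0005,0.01,0],[0,-0.015,0.002,0.04,0],[0,-0.02,0.003,0.09,0],[0,-0.02,0.003,0.14,0],[0,-0.02,0.003,0.19,0],[0,-0.02,0.03,0.23,0],[0,-0.02,0.06,0.25,0],[0,-0.02,0.06,0.25,0],[0,-0.02,0.06,0.25,0]]}}

```text
time: 17.95
tool_pos: [0.5306, -0.2336, 0.3554]
ee_rot: [-3.139, -0.0, 1.424]
wrist_force: [0.2, -0.2, -1.0]
width: -0.0
```

```bash
python3 look.py 16; python3 - <<'E'
from h import *
t=optics.snapshot("top")["image"][:,:,::-1]
cv2.imwrite("pics/t16.png",cv2.resize(t[170:330,280:440],None,fx=3.7,fy=3.7,interpolation=cv2.INTER_CUBIC))
E
```

```text
17.95 [ 0.5305991  -0.23359895  0.35541084] [-3.13902038e+00 -3.31564666e-04  1.42417412e+00] [ 0.24885367 -0.24477422 -0.99893529] -1.6211246617209535e-05
```

View pics/s16.png

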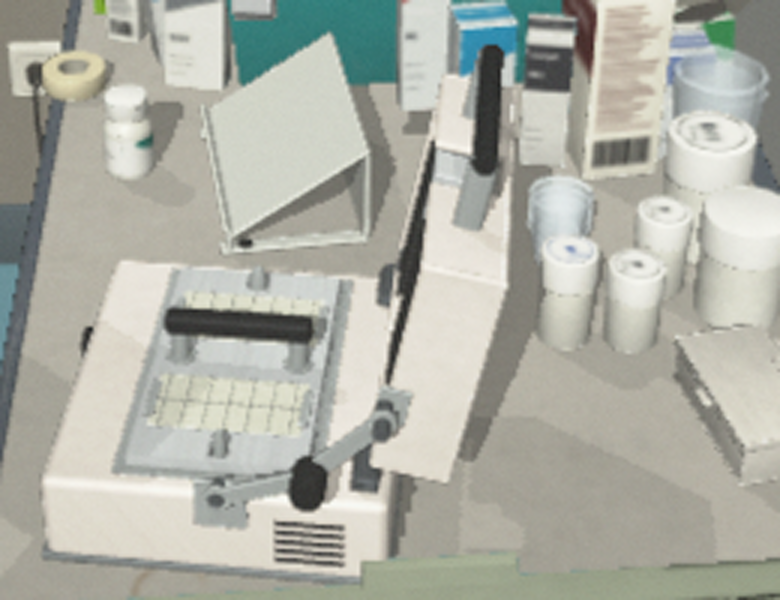

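View pics/t16.png

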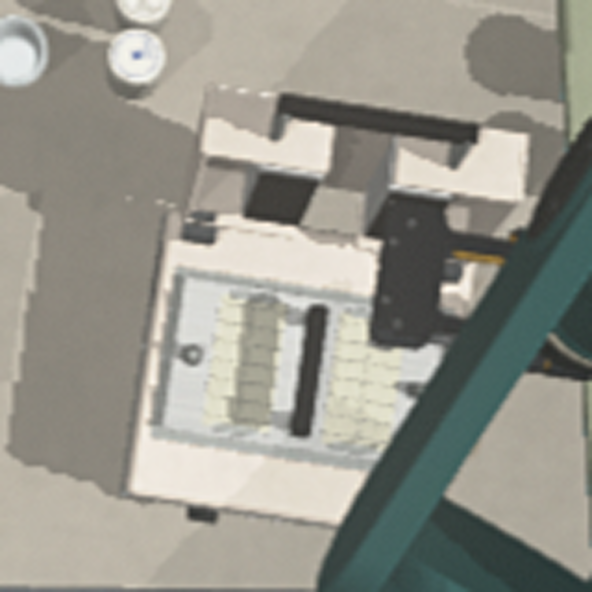

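View pics/w16.png

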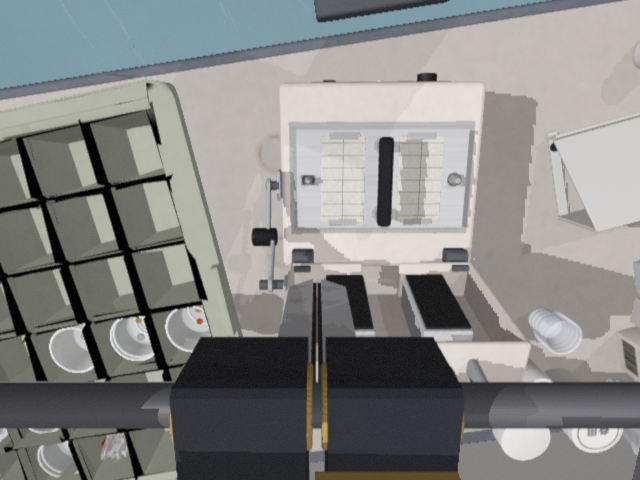

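```bash
cat > lid.py <<'E'
from h import *
from scipy.optimize import least_squares
p=np.array([.514,-.1612,-.142])
def W(P): return R.from_euler("z",p[2]).apply(P)+[p[0],p[1],0]
def hpos(th,r=.197,n=.022,y=0):
    f=np.radians(103)-th; u=np.array([-np.cos(f),np.sin(f)]); m=np.array([np.sin(f),np.cos(f)])
    q=np.array([.085,.079])+r*u+n*m; return np.array([q[0],y,q[1]])
E
python3 - <<'E'
from lid import *
ct=cam(optics.snapshot("top")); cs=cam(optics.snapshot("side"))
S=lambda a:np.array(a)/3+[210,200]; T=lambda a:np.array(a)/3.7+[280,170]
L=[(cs,.06,S((490,54))),(cs,-.06,S((484,163))),(ct,.06,T((282,103))),(ct,-.06,T((476,132)))]
for sel in ([0,1],[2,3],[0,1,2,3]):
    g=lambda t:np.concatenate([proj(c,W(hpos(t[0],y=y)))[0]-uv for c,y,uv in [L[i] for i in sel]])
    r=least_squares(g,[.1]); print(r.x,g(r.x).round(1))
t=r.x[0]
for th in (t,.3,.5,.7,.9,1.1,1.3,1.5,1.7,1.8): print(round(th,2),hpos(th).round(4),W(hpos(th)).round(4))
E
```

```text
[0.03326037] [ 0.3 -1.  -0.3  0.7]
[0.02695113] [-1.7 -0.5  0.   0.3]
[0.03132981] [ 0.6 -0.9 -0.   0.8 -1.7 -0.1 -0.   0.6]
0.03 [0.1449 0.     0.268 ] [ 0.6574 -0.1817  0.268 ]
0.3 [0.0926 0.     0.2771] [ 0.6056 -0.1743  0.2771]
0.5 [0.053  0.     0.2746] [ 0.5665 -0.1687  0.2746]
0.7 [0.0148 0.     0.2644] [ 0.5287 -0.1633  0.2644]
0.9 [-0.0206  0.      0.2467] [ 0.4936 -0.1583  0.2467]
1.1 [-0.0518  0.      0.2224] [ 0.4627 -0.1539  0.2224]
1.3 [-0.0776  0.      0.1924] [ 0.4372 -0.1502  0.1924]
1.5 [-0.0969  0.      0.1578] [ 0.4181 -0.1475  0.1578]
1.7 [-0.1089  0.      0.1201] [ 0.4062 -0.1458  0.1201]
1.8 [-0.1121  0.      0.1005] [ 0.4031 -0.1453  0.1005]
```

Emit:
{"method": "arm_command", "body": {"plan": [[0,0.05,0.016,0,0],[0,0.1,0.032,0,0],[0,0.154,0.048,0,0],[0,0.154,0.048,-0.02,0],[0,0.154,0.048,-0.05,0],[0,0.154,0.048,-0.08,0],[0,0.154,0.048,-0.098,0],[0,0.154,0.048,-0.098,0],[0,0.154,0.048,-0.098,0]]}}

```text
time: 19.32
tool_pos: [0.6852, -0.1856, 0.2597]
ee_rot: [3.141, 0.0, 1.424]
wrist_force: [-0.4, -0.7, 1.0]
width: 0.0002
```

```bash
python3 look.py 17; python3 - <<'E'
from lid import *
o=robot.get_obs(); print(R.from_euler("z",.142).apply(o["tool_pos"]-[.514,-.1612,0]))
E
```

```text
19.325 [ 0.6852246  -0.1855991   0.25967642] [3.14065532e+00 1.60713314e-04 1.42422060e+00] [-0.40068835 -0.65835728  1.02646565] 0.00024161402277348023
[1.73197507e-01 1.82453836e-04 2.60585460e-01]
```

View pics/s17.png

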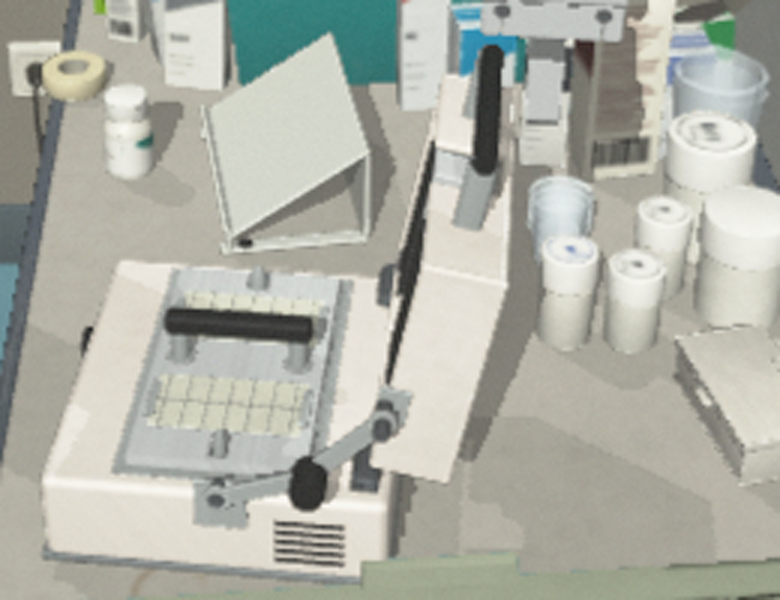

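View pics/w17.png

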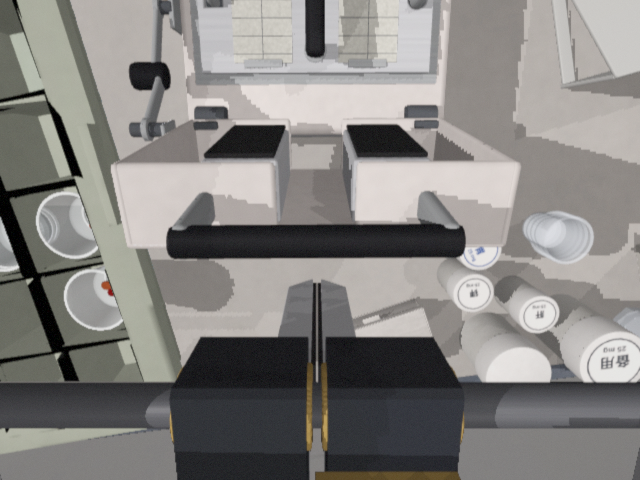

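Emit:
{"method": "arm_command", "body": {"plan": [[0,-0.0119,0.0017,0,0],[0,-0.0272,0.0039,0.003,0],[0,-0.046,0.0066,0.006,0],[0,-0.0648,0.0093,0.008,0],[0,-0.0846,0.0121,0.0075,0],[0,-0.1035,0.0148,0.006,0],[0,-0.1233,0.0176,0.001,0],[0,-0.1421,0.0203,-0.004,0],[0,-0.1421,0.0203,-0.004,0]]}}

```text
time: 20.55
tool_pos: [0.5426, -0.165, 0.2565]
ee_rot: [3.139, 0.001, 1.424]
wrist_force: [-0.2, 0.1, 0.4]
width: 0.0009
```

```bash
python3 look.py 18; python3 - <<'E'
from lid import *
o=robot.get_obs(); print(R.from_euler("z",.142).apply(o["tool_pos"]-[.514,-.1612,0]))
E
```

```text
20.55 [ 0.54258211 -0.16495595  0.25647479] [3.13930750e+00 5.21674323e-04 1.42423729e+00] [-0.20324713  0.0913177   0.41487678] 0.0009209982580637576
[0.02966191 0.00034874 0.25599053]
```

View pics/s18.png

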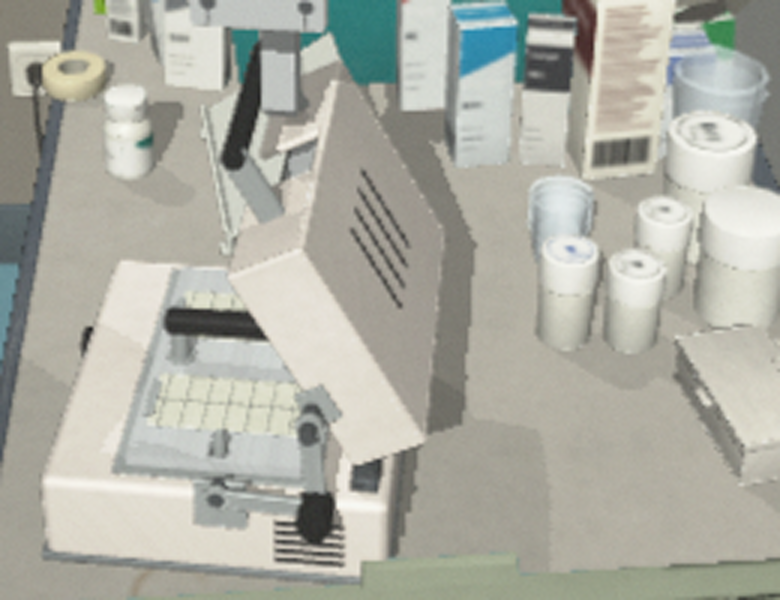

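View pics/w18.png

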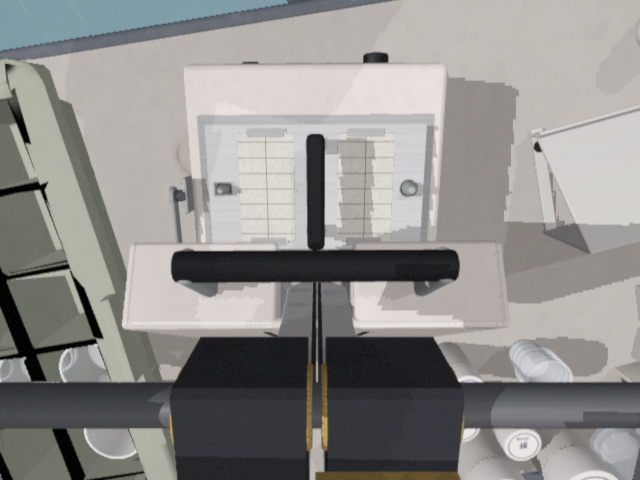

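```bash
cat > la.py <<'E'
from lid import *
import sys
u,v=map(float,sys.argv[1:3]); y=float(sys.argv[3])
cs=cam(optics.snapshot("side")); uv=np.array([u,v])/3+[210,200]
g=lambda t:proj(cs,W(hpos(t[0],y=y)))[0]-uv
r=least_squares(g,[.8]); print(r.x,g(r.x).round(1),"bar press",hpos(r.x[0]).round(4),"world",W(hpos(r.x[0])).round(4))
E
python3 la.py 233 158 -.06
```

```text
[0.71161556] [-0.1 -0.3] bar press [0.0127 0.     0.2636] world [ 0.5265 -0.163   0.2636]
```

Emit:
{"method": "arm_command", "body": {"plan": [[0,-0.0085,0.0012,-0.003,0],[0,-0.0178,0.0025,-0.0065,0],[0,-0.0265,0.0038,-0.011,0],[0,-0.0353,0.005,-0.0155,0],[0,-0.0434,0.0062,-0.0205,0],[0,-0.0515,0.0074,-0.0256,0],[0,-0.0435,0.0062,-0.02,0],[0,-0.043,0.006,0.012,0],[0,-0.066,0.0095,0.012,0],[0,-0.066,0.0095,0.012,0]]}}

```text
time: 21.95
tool_pos: [0.4765, -0.1555, 0.2689]
ee_rot: [3.14, 0.001, 1.424]
wrist_force: [0.0, -0.1, -0.1]
width: 0.0002
```

```bash
python3 look.py 19; python3 - <<'E'
from lid import *
o=robot.get_obs(); print(R.from_euler("z",.142).apply(o["tool_pos"]-[.514,-.1612,0]))
E
```

```text
21.95 [ 0.47653236 -0.15545758  0.2689302 ] [3.13997378e+00 7.63840708e-04 1.42414266e+00] [ 0.01867882 -0.08431605 -0.05558515] 0.0002047915725531437
[-0.03733006  0.00045589  0.26743239]
```

View pics/s19.png

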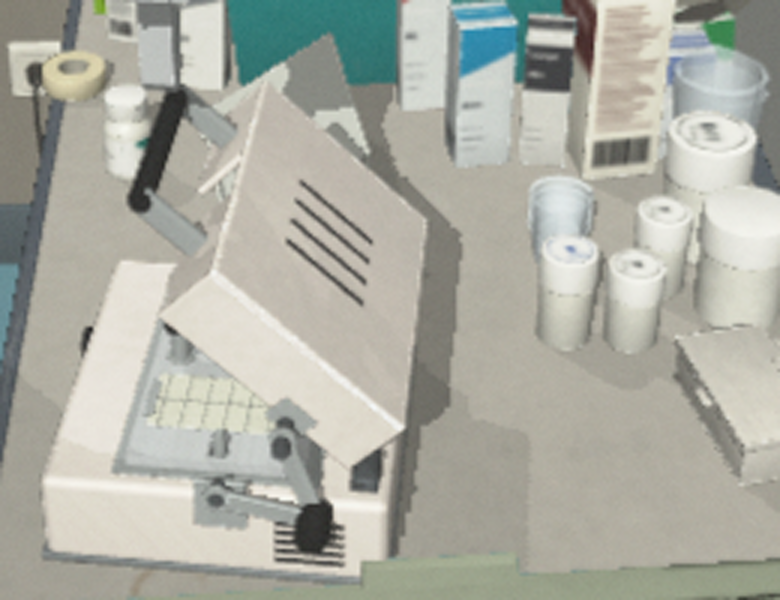

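View pics/w19.png

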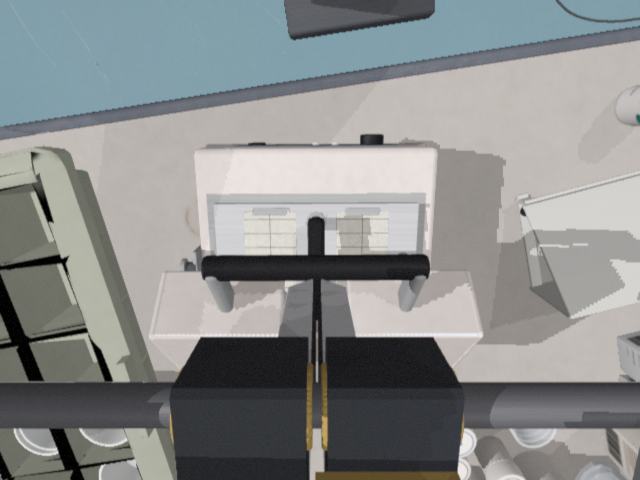

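```bash
python3 la.py 140 200 -.06; python3 -c "
from lid import *
for t in (1.05,1.1,1.15,1.2,1.25,1.3,1.35,1.4,1.45,1.5,1.55,1.6,1.65,1.7,1.75,1.8): h=hpos(t); print(t,h.round(4))"
```

```text
[1.01640766] [-0.4 -0.7] bar press [-0.0394  0.      0.2333] world [ 0.475  -0.1556  0.2333]
1.05 [-0.0445  0.      0.2291]
1.1 [-0.0518  0.      0.2224]
1.15 [-0.0588  0.      0.2154]
1.2 [-0.0655  0.      0.208 ]
1.25 [-0.0717  0.      0.2004]
1.3 [-0.0776  0.      0.1924]
1.35 [-0.0831  0.      0.1841]
1.4 [-0.0881  0.      0.1756]
1.45 [-0.0927  0.      0.1668]
1.5 [-0.0969  0.      0.1578]
1.55 [-0.1006  0.      0.1486]
1.6 [-0.1038  0.      0.1393]
1.65 [-0.1066  0.      0.1297]
1.7 [-0.1089  0.      0.1201]
1.75 [-0.1107  0.      0.1104]
1.8 [-0.1121  0.      0.1005]
```

Emit:
{"method": "arm_command", "body": {"plan": [[0,-0.001,0,-0.018,0],[0,-0.002,0.0003,-0.0265,0],[0,-0.0086,0.0012,-0.0334,0],[0,-0.0144,0.0021,-0.0388,0],[0,-0.0213,0.003,-0.0458,0],[0,-0.0279,0.004,-0.0532,0],[0,-0.0341,0.0049,-0.0608,0],[0,-0.0399,0.0057,-0.0688,0],[0,-0.0399,0.0057,-0.0688,0]]}}

```text
time: 23.22
tool_pos: [0.4363, -0.1495, 0.1971]
ee_rot: [-3.14, -0.0, 1.424]
wrist_force: [0.4, -0.7, -0.9]
width: 0.0002
```

```bash
python3 look.py 20; python3 - <<'E'
from lid import *
o=robot.get_obs(); print(R.from_euler("z",.142).apply(o["tool_pos"]-[.514,-.1612,0]))
E
```

```text
23.225 [ 0.43625667 -0.14950516  0.19707816] [-3.14022123e+00 -4.73975344e-04  1.42431190e+00] [ 0.37053315 -0.65709084 -0.8601991 ] 0.00023188359683055492
[-0.07773681  0.00046787  0.1978027 ]
```

View pics/s20.png

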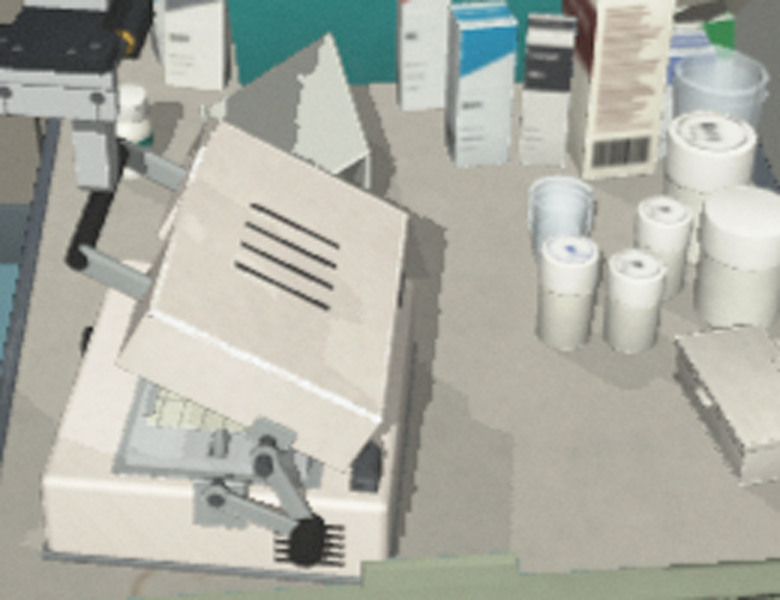

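View pics/w20.png

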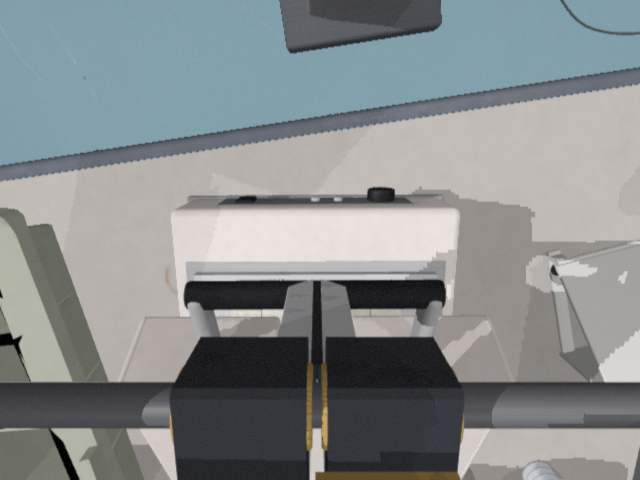

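Emit:
{"method": "arm_command", "body": {"plan": [[0,-0.0053,0.0008,-0.0077,0],[0,-0.0103,0.0015,-0.0162,0],[0,-0.0149,0.0021,-0.025,0],[0,-0.019,0.0027,-0.034,0],[0,-0.0227,0.0032,-0.0432,0],[0,-0.0258,0.0037,-0.0525,0],[0,-0.0286,0.0041,-0.0621,0],[0,-0.0309,0.0044,-0.0717,0],[0,-0.0327,0.0047,-0.0814,0],[0,-0.0327,0.0047,-0.0814,0]]}}

```text
time: 24.58
tool_pos: [0.4037, -0.1447, 0.1156]
ee_rot: [-3.14, -0.001, 1.425]
wrist_force: [0.0, 0.3, -0.2]
width: 0.0005
```

```bash
python3 look.py 21; python3 - <<'E'
from lid import *
o=robot.get_obs(); print(R.from_euler("z",.142).apply(o["tool_pos"]-[.514,-.1612,0]))
E
```

```text
24.575 [ 0.40374107 -0.14468959  0.11558842] [-3.13989667e+00 -7.83214558e-04  1.42455030e+00] [ 0.02653034  0.34204507 -0.2493124 ] 0.00048762830059005793
[-0.1106859   0.00048526  0.11674142]
```

View pics/s21.png

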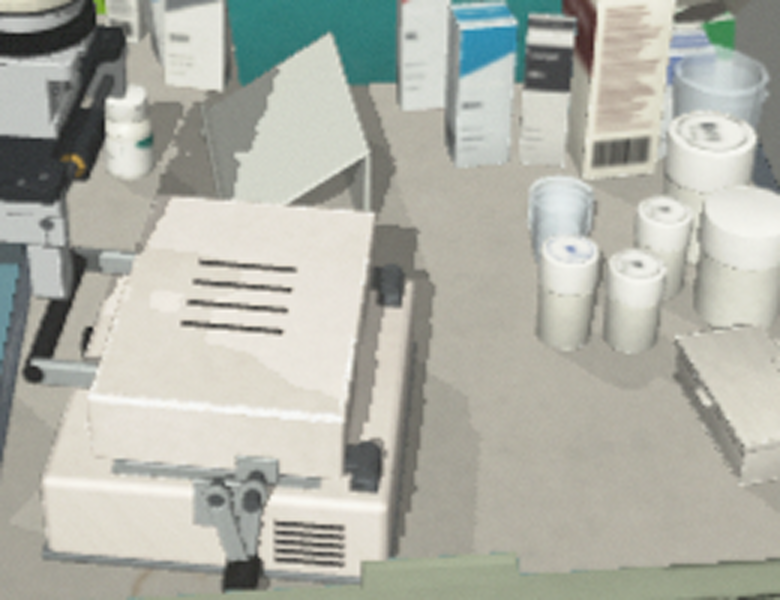

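Emit:
{"method": "arm_command", "body": {"plan": [[0,-0.0007,0.0001,-0.004,0],[0,-0.0012,0.0002,-0.008,0],[0,-0.0012,0.0002,-0.011,0],[0,-0.0012,0.0002,-0.013,0],[0,-0.0012,0.0002,-0.013,0],[0,-0.0012,0.0002,-0.013,0]]}}

```text
time: 25.42
tool_pos: [0.4035, -0.145, 0.1076]
ee_rot: [3.14, 0.001, 1.425]
wrist_force: [-7.5, 3.9, 17.1]
width: 0.0005
```

```bash
python3 look.py 22
```

```text
25.425 [ 0.40348441 -0.14498578  0.10755927] [3.13962313e+00 8.00696207e-04 1.42485433e+00] [-7.45876477  3.85307846 17.09147192] 0.0005088210760354138
```

View pics/s22.png

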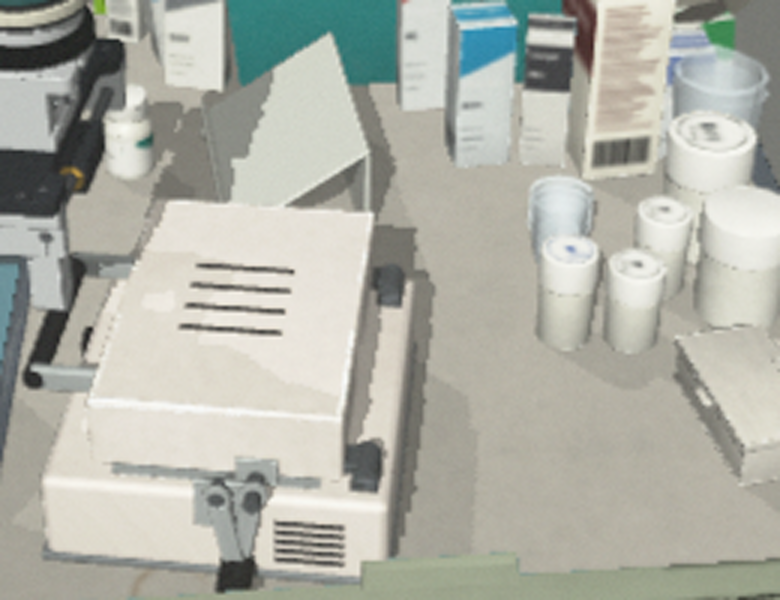

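The tip stopped at z = 0.1076 under 17 N. That is the closed bar's top (0.1005 + 0.007), so the lid is on its stop. I'll retreat.

Emit:
{"method": "arm_command", "body": {"plan": [[0,0,0,0.008,0],[0,0,0,0.03,0],[0,0,0,0.07,0],[0,-0.02,0,0.12,0],[0,-0.04,0,0.17,0],[0,-0.04,0,0.2,0],[0,-0.04,0,0.2,0],[0,-0.04,0,0.2,0]]}}

```text
time: 26.52
tool_pos: [0.3629, -0.1446, 0.302]
ee_rot: [-3.139, -0.001, 1.425]
wrist_force: [0.6, 0.5, 0.1]
width: 0.0004
```

```bash
python3 look.py 23
```

```text
26.525 [ 0.36288775 -0.14463742  0.30196846] [-3.13912797e+00 -1.10375324e-03  1.42462422e+00] [0.5746943  0.45414179 0.0903026 ] 0.00042259613208792097
```

View pics/s23.png

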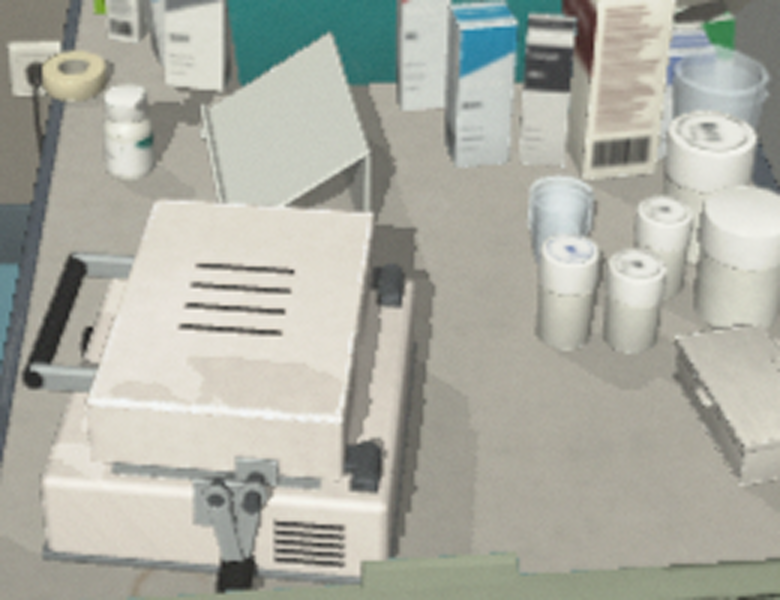

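View pics/w23.png

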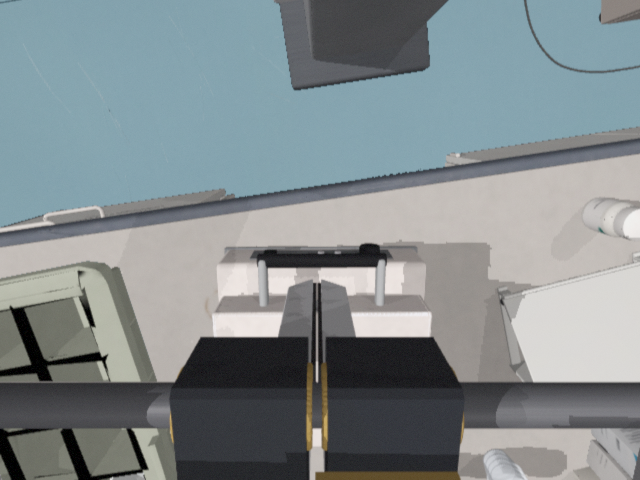

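The lid is closed and level, the stay is folded, and the bottle at (128,130), cups and jar haven't moved. The tool is clear of everything, so I'll hand in.

```bash
python3 la.py 35 378 -.06; python3 - <<'E'
from bench import robot
print(robot.close_job())
E
```

```text
[1.79522115] [-2.5 -0.1] bar press [-0.1119  0.      0.1015] world [ 0.4032 -0.1454  0.1015]
the job is handed in; nothing more can be done
None
```

The job is finished and handed in at about 26.6 s of the 64 s allowed. The hand-in gives no verdict.

- **Carrier:** I gripped it by its handle, lifted it clear of the stand, and lowered it over the dowels with its front edge on the bed, so it pivoted level in the grip. Pictures through the holes guided this. I released it while the stay was still locked, and it lay flat with both dowels showing through the right holes.
- **Stay and lid:** I pushed the knee down and rearward until the links were plainly bent. Then I drew the lid forward by its bar from behind and pressed it down from above in small steps, at roughly 0.8 rad/s or less.

**Last checks**
- Under 17 N the fingertip stopped at 0.1076 m, where the top of the closed bar should be (0.1075 m).
- After I backed off, the side picture gave a lid angle of about 1.795 rad. That fit was off by 2.5 pixels in the picture.
- The bottle, jar and cups looked unmoved in the side view, and the wrist force was near zero with the tool about 0.2 m above the press.

**Not checked directly**
- Once the lid closed, the carrier could no longer be seen. Its seating was last confirmed by picture just before I broke the stay.
- I judged the stay's fold angle by eye from the side picture.
- The fixed cameras and the wrist camera disagreed by about 3 to 4 mm on the press's position. I used the wrist value, which repeated to within 0.5 mm while I was fitting the carrier.

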